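# Lay out the foot bones under the magnifier lamp

## Robot

A 7-joint arm with a two-finger parallel gripper is mounted at the origin on the work surface. World frame = base frame: x ahead of the robot, y to its left, z up, the work surface at z = 0. Lengths are in mm, angles in rad, forces in N, time in s.
With the tool pointing down it reaches from about 400 to 850 mm from the base axis. Payload 4.4 kg.
Tool frame: the origin (TCP) lies at the very end of the fingers, on their centre line; the grasp point (between the pads) lies 19 mm behind it; z points along the fingers, y is the line along which they close (so a half turn about z gives the same grasp; the last joint's range is limited). The gripper opens to 94 mm and grips with 3 to 60 N. Pads are 16 mm wide; open, the fingers measure 119 mm over their backs; the gripper's body (75 mm by 177 mm) begins 78 mm behind the grasp point.
Start: joints at [-1.385, 0.628, 0.038, 1.517, -0.027, 0.996, -0.02], TCP at [161.92, 629.524, 205.478] pointing down, gripper open.
Joint ranges: [-3.06, 3.06], [-0.37, 2.12], [-1.25, 1.32], [0.18, 2.47], [-1.1, 4.24], [0.23, 1.98], [-2.94, 2.94]. Speed limits (rad/s): [2.57, 2.57, 3.14, 3.14, 3.14, 3.14, 3.14].

## Interface

Orientations are given as a unit quaternion [x, y, z, w].
In Python, from workcell import bot, capture, job gives the robot as it stands.
- The arm moves only by the tool move_arm, never from a script. Its argument "plan" is text: rows parted by semicolons, each of 5 numbers parted by spaces: the shift along the tool's x, y, z each as a share of 0.3 m, from -1 to 1, then the turn about the tool's z as a share of 2 pi rad, from -1 to 1, then the closure, from -1 (fully open) to 1 (shut). A call has exactly 8 rows; each row is the pose to reach, as a shift and turn from the pose commanded when the call began, along the tool's axes at that moment, turning the shorter way round; what a row does not reach only later rows make up. A row lasts 1/12 s, in which the tool goes at most 41.7 mm and 7.16 degrees, less where a joint would pass 70% of its speed; a pose out of reach is approached as far as the arm can. A call with a number of a shift or a turn outside -1 to 1 is refused whole. A call with a gripper value outside its range is refused whole. The fingers move at their own pace and stop on an object; "squeeze" is the grip in N (left out, the last holds). Time passes only in rows, so rows that repeat a pose let the fingers close, or fill a call up. It gives the time, the measured TCP pose, the force, the opening and the grip force at its end, in the units of the state.
- bot.get_state(): the state, without advancing time (a new reading comes with each control period).
- capture(name): name is "scene" or "top"; returns a dict with "color" (400x640x3 uint8, blue, green, red), "fx", "fy", "cx", "cy" (pixels), "k1" (the pictures are not rectified: a ray, as slopes to the right and down, at radius r is drawn at 1 + k1 r^2 times it, then the intrinsics apply), "origin" and "attitude" of the camera in the world. Camera axes: x right, y down, z forward; pixel columns grow to the right and rows downward; lengths in mm; the calibration is good to about 2 mm. A picture is of the moment at which its call begins. There is no depth.
- job.job_done(): hands the job in; it is judged then, once.
The state is a dict: "clock": time; "q": joint angles; "dq": joint speeds; "tau": joint torques, N m; "tcp_pos": TCP position; "orientation": TCP orientation; "ft_force": force on the tool from outside, world axes, zero at the start; "ft_torque": the same for the moment, N m; "finger_gap": finger opening in mm; "grasp_force": force on a finger pad.
Only numpy, scipy, OpenCV 4.12 (cv2) and the standard library are available. Lean on these libraries where they do the work, as an engineer would, in place of code of your own. Each camera call takes 0.05 s, during which the arm holds its last target. There are 200 camera calls.

## Task

Swing the magnifier lamp's arm well clear of the examination board (a good 70 degrees to either side), then lay every bone from the orange tray flat on the board, side by side and not piled up. With the bones in place, swing the lamp back so that its head is centred over the board, and turn the dimmer knob until its pointer stands at the long index mark. Leave the calliper, the carton and the jar where they are.

Things in the scene. Friction and masses are not known exactly. Their poses are not given: they have to be found in the camera images.
- bone1: a tan foot bone 78 mm long: a round shaft 20 mm thick with a knobbly twin-knuckled head 43 mm wide and 26 mm high at each end, 60 to 130 g. It lies flat on its heads. Origin at the middle of the shaft, which is 13 mm above whatever it lies on; x along the bone. May be absent.
- bone2: a tan foot bone 80 mm long: a round shaft 20 mm thick with a knobbly twin-knuckled head 43 mm wide and 26 mm high at each end, 60 to 130 g. It lies flat on its heads. Origin at the middle of the shaft, which is 13 mm above whatever it lies on; x along the bone. May be absent.
- bone3: a tan foot bone 82 mm long: a round shaft 20 mm thick with a knobbly twin-knuckled head 43 mm wide and 26 mm high at each end, 60 to 130 g. It lies flat on its heads. Origin at the middle of the shaft, which is 13 mm above whatever it lies on; x along the bone. May be absent.
- bone4: a tan foot bone 84 mm long: a round shaft 20 mm thick with a knobbly twin-knuckled head 43 mm wide and 26 mm high at each end, 60 to 130 g. It lies flat on its heads. Origin at the middle of the shaft, which is 13 mm above whatever it lies on; x along the bone. May be absent.
- bone5: a tan foot bone 86 mm long: a round shaft 20 mm thick with a knobbly twin-knuckled head 43 mm wide and 26 mm high at each end, 60 to 130 g. It lies flat on its heads. Origin at the middle of the shaft, which is 13 mm above whatever it lies on; x along the bone. May be absent.
- bone6: a tan foot bone 88 mm long: a round shaft 20 mm thick with a knobbly twin-knuckled head 43 mm wide and 26 mm high at each end, 60 to 130 g. It lies flat on its heads. Origin at the middle of the shaft, which is 13 mm above whatever it lies on; x along the bone. May be absent.
- tray: shallow orange specimen tray, fixed, 250 x 210 mm (x, y), floor 4 mm thick, rim 9 mm high; the bones start here. Origin at the centre of its underside, z up. It may be left or right of the board; the dimmer is on the other side
- board: flat wooden examination board with a cork top, fixed, 220 x 210 mm (x, y), 12 mm thick, in the middle in front of the lamp stand. Origin at the centre of its underside, z up
- lamp_arm (a joint): angle (rad) of the swinging arm of the magnifier lamp about the vertical axis of its post (steel post on a round foot of 70 mm radius, beyond the board); grows counterclockwise seen from above, 0 with the arm pointing from the post roughly over the board (it starts near 0), stops at -1.75 and 1.75. A light friction hinge: it stays where it is left. The arm is a grey bar at 204 to 222 mm height
- lamp_hinge (a point): point on the arm's vertical hinge axis, at the post, 213 mm above the table
- lamp_handle (a point): grip point on the upright black round handle on top of the arm, 130 mm from the hinge axis; the handle is 20 mm thick, its top 21 mm above this point and the top of the arm's bar 43 mm below it; the handle turns with the arm
- lamp_head (a point): centre of the underside of the round magnifier head (132 mm across, 30 mm thick, underside 199 mm above the table), 220 mm from the hinge axis. The head passes over the middle of the board
- dial (a joint): angle (rad) of the dimmer's knob about its vertical axis, counterclockwise seen from above positive; 0 when its white pointer stands at the index mark; range -0.6 to 2.6, starts between 0.9 and 2.3; light friction (0.03 N m), stays where it is left
- dial_grip (a point): point on the knob's axis at the height to grip; the knob has a bar grip 56 mm long, 14 mm thick, along the pointer, its top 9 mm above this point and the knob's disc (64 mm across) 23 mm below it. x axis along the pointer. The grey dimmer box below is fixed, 130 x 130 x 60 mm
- dial_pointer (a point): tip of the knob's white pointer, 40 mm from the axis
- dial_mark (a point): the index mark: the one long black line on top of the dimmer box (the others are dots), 50 mm from the knob's axis
- calliper: steel calliper 170 mm long lying on the table beside the lamp stand; bystander. Origin at the middle of its beam's underside
- carton: small cardboard carton 70 x 100 x 50 mm; bystander. Origin at the centre of its underside
- jar: closed jar 60 mm across, 85 mm high; bystander. Origin at the centre of its underside
There are look-alikes about, which are no part of the job. Leave any pink or yellow look-alike of the bone2 alone.

How it is judged (in metres and radians):
On the way, in this order (a step that is already met when the one before it is completed fails the run):
1. the lamp arm is swung clear of the board, 0.9 rad or more to either side ((value of joint lamp_arm above 0.9 rad or value of joint lamp_arm below -0.9 rad)), for 0.2 s.
2. every bone lies flat on the board (x of bone1 in the frame of board between -0.105 and 0.105 m and y of bone1 in the frame of board between -0.1 and 0.1 m and z of bone1 in the frame of board between 0.018 and 0.04 m and linear speed of each of bone1, bone2, bone3, bone4, bone5, bone6 below 0.03 m/s and x of bone2 in the frame of board between -0.105 and 0.105 m and y of bone2 in the frame of board between -0.1 and 0.1 m and z of bone2 in the frame of board between 0.018 and 0.04 m and x of bone3 in the frame of board between -0.105 and 0.105 m and y of bone3 in the frame of board between -0.1 and 0.1 m and z of bone3 in the frame of board between 0.018 and 0.04 m and x of bone4 in the frame of board between -0.105 and 0.105 m and y of bone4 in the frame of board between -0.1 and 0.1 m and z of bone4 in the frame of board between 0.018 and 0.04 m and x of bone5 in the frame of board between -0.105 and 0.105 m and y of bone5 in the frame of board between -0.1 and 0.1 m and z of bone5 in the frame of board between 0.018 and 0.04 m and x of bone6 in the frame of board between -0.105 and 0.105 m and y of bone6 in the frame of board between -0.1 and 0.1 m and z of bone6 in the frame of board between 0.018 and 0.04 m), for 0.2 s.
3. the lamp head is back over the middle of the board (horizontal distance between lamp_head and board below 0.035 m), for 0.2 s.
At the end, for the whole second after the job is handed in: every bone present lies at rest and flat on the board (its middle on the board, at least 5 mm inside the edges, not on top of another bone), the lamp head is at rest with its centre within 35 mm of the board's centre seen from above, and the knob's pointer is within 0.13 rad of the index mark (all of step 2 and horizontal distance between lamp_head and board below 0.035 m and velocity of joint lamp_arm between -0.05 and 0.05 rad/s and value of joint dial between -0.13 and 0.13 rad); the robot touches nothing.
It fails at once if the calliper is moved more than 30 mm (distance of calliper from where it was at the start of the episode above 0.03 m).
It fails at once if the carton is moved more than 30 mm (distance of carton from where it was at the start of the episode above 0.03 m).
It fails at once if the jar is moved more than 30 mm (distance of jar from where it was at the start of the episode above 0.03 m).
Of bone1, bone2, bone3, bone4, bone5, bone6 only 4 to 6 are there at a start; the rules pass over those that are not, and their reading is None.
At some moment in a run one of bone1, bone2, bone3, bone4, bone5, bone6 may be knocked a few centimetres aside while the robot is not near it.
Once in a run the grip may slacken for a moment while it holds something.
It also fails if it takes over 210 s, if anything falls off the work surface, if the arm or the gripper's body presses on something with over 40 N, if the wrist force passes 120 N, or if a joint passes its speed limit or range.

## Working session

There is one attempt and no reset: what is moved stays moved. The work goes in short steps, Python scripts to look and compute and a tool call to move; the robot and the scene stay as the last step left them, time stands still between calls to the robot, and variables do not carry over. Pictures are saved under pics/ and viewed, at most 14 in all, crops included, and the job is handed in when it is done.

Besides the shell and the picture viewer there is one more tool, called after ">>>" in YAML: its name, and indented under it one key for each argument. move_arm: Moves the arm, as the interface text tells. Shift numbers are shares of 0.3 m and turn numbers shares of 2 pi rad, none past 1 either way. Its arguments: {"type":"object","properties":{"plan":{"type":"string"},"squeeze":{"type":"number"}},"required":["plan"]}

```bash
mkdir -p pics; python3 - <<'E'
from workcell import bot,capture,job
import cv2
for n in("top","scene"):
    c=capture(n);cv2.imwrite(f"pics/{n}0.png",c["color"])
    print({k:v for k,v in c.items() if k!="color"})
s=bot.get_state();print(s["tcp_pos"],s["orientation"],s["clock"],s["finger_gap"])
E
```

```text
{'fx': 492.0071967733713, 'fy': 492.0071967733713, 'cx': 309.429261233557, 'cy': 199.06701095393112, 'k1': -0.08789412885693298, 'origin': array([ 485.0335647 ,   44.78971869, 1869.109151  ]), 'attitude': array([ 0.71114405, -0.7025414 ,  0.01580563, -0.02144522])}
{'fx': 410.99024879152745, 'fy': 410.99024879152745, 'cx': 318.1857951661074, 'cy': 204.818130658586, 'k1': -0.01274740346397747, 'origin': array([ 985.28167441,  483.47777399, 1099.44628448]), 'attitude': array([ 0.34960283,  0.89421138, -0.26072929, -0.10091638])}
[161.7905851  628.91855603 204.66494143] [ 1.25575799e-01  9.92083670e-01 -8.38266838e-04 -9.11648235e-05] 0.1 93.67955892378605
```

View pics/top0.png

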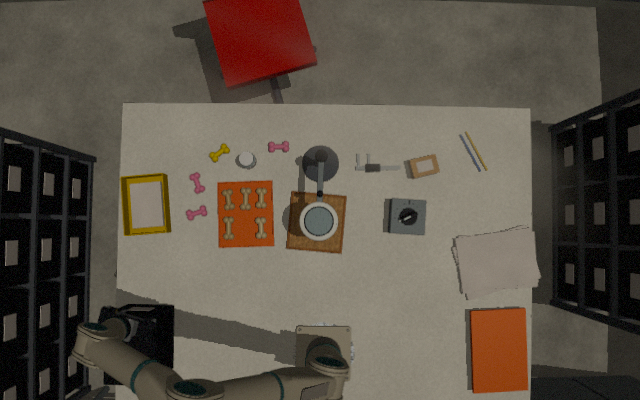

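View pics/scene0.png

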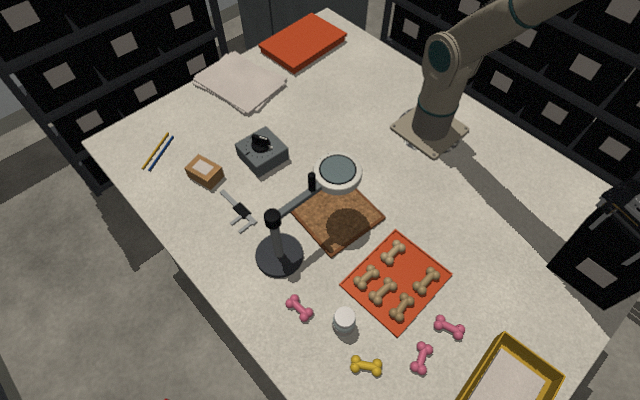

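The top view shows five tan bones in the orange tray, at (228,199), (245,199), (262,199), (229,228) and (261,228). These could be mistaken for them: pink bones at (278,147), (197,183) and (197,212), and a yellow one at (219,153), all outside the tray. The lamp handle is near (320,193), the head at (319,222), the board at (316,222) and the knob at (408,215). I'll check the choice in a close crop.

```bash
cat > h.py <<'E'
import numpy as np,cv2
from scipy.spatial.transform import Rotation as R
from workcell import bot,capture,job
def pix(c,p,z):
    p=np.atleast_2d(np.array(p,float));K=np.array([[c["fx"],0,c["cx"]],[0,c["fy"],c["cy"]],[0,0,1]])
    u=cv2.undistortPoints(p[:,None],K,np.array([c["k1"],0,0,0]))[:,0]
    d=R.from_quat(c["attitude"]).apply(np.c_[u,np.ones(len(u))]);o=c["origin"]
    return o+d*((z-o[2])/d[:,2])[:,None]
def proj(c,P):
    K=np.array([[c["fx"],0,c["cx"]],[0,c["fy"],c["cy"]],[0,0,1]])
    Rw=R.from_quat(c["attitude"]).inv();t=Rw.apply(-c["origin"])
    return cv2.projectPoints(np.atleast_2d(np.array(P,float)),Rw.as_rotvec(),t,K,np.array([c["k1"],0,0,0]))[0][:,0]
def blobs(mask,mina):
    n,l,s,ct=cv2.connectedComponentsWithStats(mask.astype(np.uint8))
    return [np.argwhere(l==i)[:,::-1] for i in range(1,n) if s[i,4]>=mina]
def save(c,name,box,k):
    x0,y0,x1,y1=box
    cv2.imwrite(f"pics/{name}.png",cv2.resize(c["color"][y0:y1,x0:x1],None,fx=k,fy=k,interpolation=cv2.INTER_CUBIC))
def bones(c,z,world=None):
    """tan bones: centre, length, axis angle"""
    hsv=cv2.cvtColor(c["color"],cv2.COLOR_BGR2HSV);H,S,V=cv2.split(hsv)
    return hsv
E
python3 - <<'E'
from h import *
c=capture("top");save(c,"crop1",(180,130,440,260),3)
h=cv2.cvtColor(c["color"],cv2.COLOR_BGR2HSV)
for p in[(228,199),(245,199),(262,228),(236,215),(290,248),(340,240),(197,212),(260,170)]:print(p,h[p[1],p[0]],pix(c,p,17)[0].round())
E
```

```text
(228, 199) [ 19 107 136] [579. 368.  17.]
(245, 199) [ 18 108 135] [580. 304.  17.]
(262, 228) [ 20 105 126] [471. 237.  17.]
(236, 215) [ 12 253 142] [519. 337.  17.]
(290, 248) [ 15 154  86] [398. 131.  17.]
(340, 240) [ 14 183  99] [430. -57.  17.]
(197, 212) [173 118 149] [528. 486.  17.]
(260, 170) [ 20  38 142] [691. 249.  17.]
```

View pics/crop1.png

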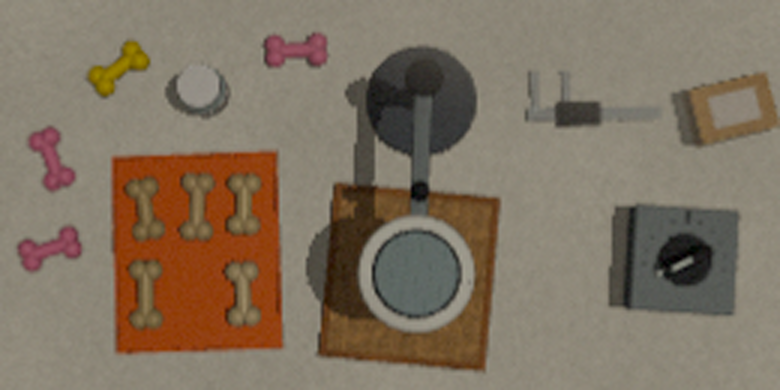

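Confirmed: the five tan bones in the tray are the targets. In the crop they're at about (145,208), (197,207), (243,205), (145,293) and (242,293). The pink and yellow bones lie outside the tray. The knob's pointer points left and slightly down, and the long mark is at the top (688,216). Next I'll measure.

```bash
cat >> h.py <<'E'
def bones(c,z,lo,hi,smax):
    h=cv2.cvtColor(c["color"],cv2.COLOR_BGR2HSV);H,S,V=[a.astype(int) for a in cv2.split(h)]
    m=(H>=14)&(H<=26)&(S>70)&(S<smax)&(V>75)
    X=np.zeros(m.shape,bool);g=np.indices(m.shape)[::-1].reshape(2,-1).T
    w=pix(c,g,z).reshape(m.shape+(3,))
    m&=(w[...,0]>lo[0])&(w[...,0]<hi[0])&(w[...,1]>lo[1])&(w[...,1]<hi[1])
    out=[]
    for b in blobs(m,60):
        P=pix(c,b,z)[:,:2].astype(np.float32);r=cv2.minAreaRect(P)
        d=P-P.mean(0);e,v=np.linalg.eigh(d.T@d);a=v[:,1]*np.sign(v[0,1])
        out.append((np.round(r[0],1),np.round(r[1],0),round(float(np.arctan2(a[1],a[0])),2),len(b)))
    return out
E
python3 - <<'E'
from h import *
c=capture("top")
h=cv2.cvtColor(c["color"],cv2.COLOR_BGR2HSV);H,S,V=[a.astype(int) for a in cv2.split(h)]
for b in bones(c,17,(400,200),(660,430),175):print("bone",b)
def rect(m,z,box):
    k=np.zeros_like(m);x0,y0,x1,y1=box;k[y0:y1,x0:x1]=m[y0:y1,x0:x1]
    b=max(blobs(k,30),key=len);r=cv2.minAreaRect(pix(c,b,z)[:,:2].astype(np.float32));return r,len(b)
print("tray",rect((S>200),9,(205,170,282,260)))
print("board",rect((S>110)&(H<25),12,(278,185,355,262)))
print("dimmer",rect((S>15)&(H>80)&(H<130),60,(375,190,435,245)))
print("head ring",rect((S<60)&(V>140),229,(290,195,345,250)))
print("handle",rect((V<40),286,(312,186,328,199)), "post",rect((V<45),235,(305,145,335,170)))
print("knob", rect((V<45),65,(392,200,425,232)))
i=c["color"][195:235,388:428].max(2)
b=c["color"][207:228,396:420].max(2);print(b[:, ::1])
s=c["color"]
for p in[(141.3+180,75/3+130)]:print(pix(c,p,240))
E
```

```text
bone (array([578.3, 368.4]), array([77., 39.]), 0.18, 157)
bone (array([581.9, 303.7]), array([80., 38.]), -0.01, 165)
bone (array([586.4, 243.2]), array([72., 38.]), -0.01, 158)
bone (array([469.7, 366.1]), array([83., 38.]), 0.04, 171)
bone (array([473.9, 243. ]), array([79., 39.]), 0.08, 163)
tray (((525.1961669921875, 303.0919189453125), (245.5019989013672, 207.08233642578125), 2.704066514968872), 2552)
board (((498.03106689453125, 34.25550079345703), (208.93336486816406, 217.80885314941406), 85.36885070800781), 1884)Traceback (most recent call last):
  File "<stdin>", line 10, in <module>
  File "<stdin>", line 7, in rect
ValueError: max() iterable argument is empty
```

```bash
python3 - <<'E'
from h import *
c=capture("top");I=c["color"]
print("head",pix(c,(319,221.3),229)[0],"handle",pix(c,(319.7,193.3),286)[0],"post",pix(c,(321.3,155.7),235)[0])
print("knob",pix(c,(408.3,216.7),90)[0])
V=I.max(2).astype(int)
print(V[207:228,396:420]); print(V[188:200,314:326])
E
```

```text
head [497.68325868  25.61907348 229.        ] handle [587.45609666  25.05741733 286.        ] post [716.79052644  20.46981936 235.        ]
knob [ 519.1036557 -299.3305317   90.       ]
[[ 91  90  91  94  89  93  92  92  93  84  76  76  68  78  76  81  90  91
   88  90  83  80  86  91]
 [ 85  79  88  90  89  88  82  77  74  58  44  37  45  36  49  65  80  87
   88  88  89  90  91  91]
 [ 88  75  89  91  91  91  76  26  30  22  36  33  31  35  34  37  47  66
   84  89  89  88  89  86]
 [ 89  91  91  93  91  86  61  31  27  30  29  27  28  31  29  31  32  34
   58  82  91  91  90  87]
 [ 92  90  90  92  86  59  27  36  31  35  39  33  22  36  30  29  25  30
   30  52  77  84  91  84]
 [ 92  91  92  85  62  19  35  26  32  27  30  34  26  24  18   5  22  14
   17  28  33  72  89  89]
 [ 91  92  93  77  35  23  33  29  30  32  26  27  15   2  13   4  24  14
   20  25  32  59  84  90]
 [ 92  92  84  67  31  25  35  30  28  20  20  14  16  10  16  16  27  32
   27  27  33  50  81  93]
 [ 91  93  77  36  26  30  20  25  23  17  11  12  14  49  60  28  27  32
   28  23  31  61  88  91]
 [ 91
[... 1120 characters left out ...]
 90  91  91  91  89  91  91  91  91  92  89  89  91  87  89
   90  88  88  89  91  84]]
[[144 140 136  84  86  89  85  90  92 133 146 144]
 [143 142 135  74  83  79  82  87  93 142 144 144]
 [139 138 134  65  66  46  51  70  85 142 143 140]
 [138 141 138  49  22  20  22  26  66 138 139 144]
 [127 129 125  12  20  18  17  32  47 132 141 142]
 [106 102  94  21  22  26  28  18  35 101 124 127]
 [100  97  92  17  13  24  31  31  33  84  95  99]
 [101 102  91  20  17  16  26  23  49  93  91  92]
 [ 98 106  87  54  43  20  37  36  75  97  98 105]
 [102 101  86  75  76  62  71  74  82  97 102 118]
 [111 104  88  74  85  85  93  93  81 101 103 115]
 [115 108  88  81  85  88  89  95  83 103 112 113]]
```

```bash
cat >> h.py <<'E'
def rows(*W):
    """shares from the measured pose to world waypoints (x,y,z,phi deg of tool y axis)"""
    s=bot.get_state();r=R.from_quat(s["orientation"]);p=np.array(s["tcp_pos"]);y=r.apply([0,1,0])
    ph=np.degrees(np.arctan2(y[1],y[0]))
    print("at",p.round(1),"phi",round(ph,1),"gap",round(s["finger_gap"],1),"t",round(s["clock"],1),"q",np.round(s["q"],2))
    for w in W:
        d=r.inv().apply(np.array(w[:3])-p)/300;t=((w[3]-ph+90)%180-90) if len(w)<5 else w[3]-ph
        print(*d.round(3),round(-t/360,3))
E
python3 -c "
from h import *
rows((400,400,320,80),(590,26,320,90))"
```

```text
at [161.8 629.2 205. ] phi 75.6 gap 93.9 t 0.2 q [-1.38  0.63  0.04  1.52 -0.03  1.   -0.02]
-0.959 -0.543 -0.383 -0.012
-1.883 -1.592 -0.382 -0.04
```

>>> move_arm:
  plan: "0 0 -0.14 0 -1; -0.1 -0.06 -0.28 0 -1; -0.24 -0.15 -0.38 0 -1; -0.38 -0.26 -0.38 -0.01 -1; -0.5 -0.36 -0.38 -0.02 -1; -0.62 -0.46 -0.38 -0.02 -1; -0.74 -0.56 -0.38 -0.03 -1; -0.86 -0.66 -0.38 -0.04 -1"
  squeeze: 15

```text
clock: 0.92
tcp_pos: [329.5, 418.4, 319.1]
orientation: [-0.001, 1.0, 0.0, 0.0]
ft_force: [0.2, 0.7, 0.2]
finger_gap: 94.0
grasp_force: 0.0
```

```bash
python3 -c "
from h import *
rows((590,26,320,90),(590,26,246,90))"
```

```text
at [329.5 418.4 319.1] phi 90.2 gap 94.0 t 0.9 q [-0.98  0.34  0.03  1.68 -0.01  1.12  0.63]
-0.865 -1.31 -0.003 0.0
-0.865 -1.31 0.244 0.0
```

>>> move_arm:
  plan: "-0.08 -0.11 0 0 -1; -0.16 -0.23 0 0 -1; -0.24 -0.35 0 0 -1; -0.32 -0.47 0 0 -1; -0.4 -0.59 0 0 -1; -0.48 -0.71 0 0 -1; -0.56 -0.83 0 0 -1; -0.63 -0.95 0 0 -1"

```text
clock: 1.58
tcp_pos: [513.4, 141.5, 318.9]
orientation: [0.0, 1.0, 0.0, 0.0]
ft_force: [1.4, 0.7, 0.3]
finger_gap: 93.7
grasp_force: 0.0
```

```bash
python3 -c "
from h import *
rows((590,26,320,90),(590,26,246,90))"
```

```text
at [513.4 141.5 318.9] phi 90.0 gap 93.7 t 1.6 q [-0.43  0.35  0.15  1.69 -0.06  1.11  1.31]
-0.255 -0.385 -0.004 -0.0
-0.255 -0.385 0.243 -0.0
```

>>> move_arm:
  plan: "-0.08 -0.12 0 0 -1; -0.16 -0.24 0 0 -1; -0.24 -0.36 0 0 -1; -0.24 -0.36 0 0 -1; -0.24 -0.36 0.12 0 -1; -0.24 -0.36 0.243 0 -1; -0.24 -0.36 0.243 0 -1; -0.24 -0.36 0.243 0 -1"

```text
clock: 2.25
tcp_pos: [583.1, 35.4, 244.8]
orientation: [0.0, 1.0, -0.0, -0.002]
ft_force: [0.4, -0.2, 0.5]
finger_gap: 94.1
grasp_force: 0.0
```

```bash
python3 -c "
from h import *
c=capture('scene');save(c,'s1',(250,120,410,240),4)
rows((590,26,246,90))"
```

```text
at [584.8  35.5 246.7] phi 90.0 gap 94.1 t 2.3 q [-0.22  0.5   0.17  1.65 -0.1   1.    1.55]
-0.017 -0.032 0.002 -0.0
```

View pics/s1.png

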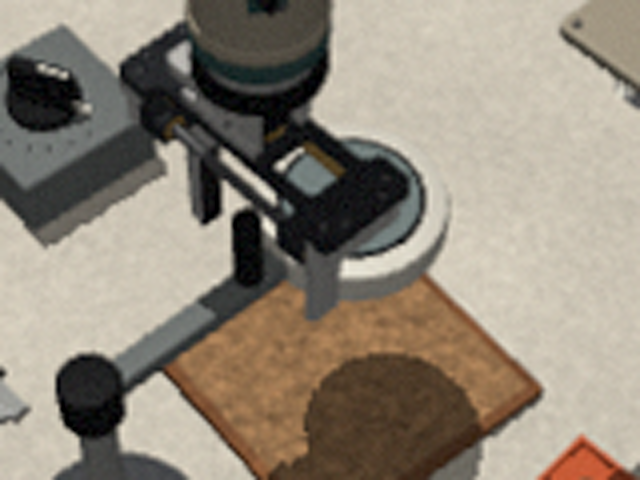

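The open fingers straddle the lamp handle. Its top is at crop (247,213), which is image pixel (312,173).

```bash
python3 -c "
from h import *
c=capture('scene')
print(pix(c,(250+247/4,120+214/4),286)[0],pix(c,(250+247/4,120+248/4),265)[0])
print(pix(c,(250+90/4,120+366/4),250))
print(proj(c,[bot.get_state()['tcp_pos']]),((proj(c,[bot.get_state()['tcp_pos']])-[250,120])*4))"
```

```text
[585.10169532  23.8570859  286.        ] [592.51637471  31.56650265 265.        ]
[[714.42280274  23.9457714  250.        ]]
[[314.90335722 185.41880855]] [[259.61342889 261.67523421]]
```

>>> move_arm:
  plan: "-0.01 -0.03 0 0 -1; -0.01 -0.03 0 0 1; -0.01 -0.03 0 0 1; -0.01 -0.03 0 0 1; -0.01 -0.03 0 0 1; -0.01 -0.03 0 0 1; -0.01 -0.03 0 0 1; -0.01 -0.03 0 0 1"
  squeeze: 12

```text
clock: 3.02
tcp_pos: [587.5, 26.4, 245.9]
orientation: [0.0, 1.0, 0.0, -0.0]
ft_force: [0.2, 0.6, -0.4]
finger_gap: 50.9
grasp_force: 0.0
```

```bash
python3 -c "
from h import *
s=bot.get_state();p=s['tcp_pos'];hx,hy=717.5,23
a0=np.arctan2(hy-p[1],hx-p[0]);print(a0,np.hypot(hy-p[1],hx-p[0]),s['grasp_force'])
W=[]
for k in range(1,17):
    t=a0+1.35*k/16;W.append((hx-130*np.cos(t),hy-130*np.sin(t),p[2],90+np.degrees(t-a0)))
rows(*W)"
```

```text
-0.026044762599428818 130.0810079090377 0.0
at [587.5  26.4 245.9] phi 90.0 gap 50.9 t 3.0 q [-0.2   0.5   0.17  1.65 -0.1   1.    1.57]
-0.001 -0.037 -0.0 -0.013
-0.005 -0.073 -0.0 -0.027
-0.011 -0.109 -0.0 -0.04
-0.021 -0.144 -0.0 -0.054
-0.034 -0.178 -0.0 -0.067
-0.049 -0.211 -0.0 -0.081
-0.067 -0.243 -0.0 -0.094
-0.088 -0.273 -0.0 -0.107
-0.112 -0.301 -0.0 -0.121
-0.137 -0.327 -0.0 -0.134
-0.165 -0.351 -0.0 -0.148
-0.195 -0.373 -0.0 -0.161
-0.226 -0.392 -0.0 -0.175
-0.259 -0.408 -0.0 -0.188
-0.293 -0.421 -0.0 -0.201
-0.328 -0.431 -0.0 -0.215
```

>>> move_arm:
  plan: "0 0 0 0 1; 0 0 0 0 1; 0 0 0 0 1; 0 0 0 0 1; 0 0 0 0 1; 0 0 0 0 1; 0 0 0 0 1; 0 0 0 0 1"

```text
clock: 3.68
tcp_pos: [587.5, 25.9, 245.8]
orientation: [0.0, 1.0, -0.0, -0.0]
ft_force: [0.8, -1.6, 0.1]
finger_gap: 19.7
grasp_force: 12.0
```

>>> move_arm:
  plan: "0 -0.037 0 -0.013 1; -0.005 -0.073 0 -0.027 1; -0.011 -0.109 0 -0.04 1; -0.021 -0.144 0 -0.054 1; -0.034 -0.178 0 -0.067 1; -0.049 -0.211 0 -0.081 1; -0.067 -0.243 0 -0.094 1; -0.088 -0.273 0 -0.107 1"

```text
clock: 4.35
tcp_pos: [612.3, -55.1, 245.8]
orientation: [-0.332, 0.943, 0.001, -0.001]
ft_force: [-4.0, 1.6, 1.5]
finger_gap: 20.1
grasp_force: 12.0
```

```bash
python3 -c "
from h import *
s=bot.get_state();p=s['tcp_pos'];hx,hy=717.5,23;print(s['grasp_force'],s['ft_force'])
y=R.from_quat(s['orientation']).apply([0,1,0]);f=np.degrees(np.arctan2(y[1],y[0]))
a0=np.arctan2(hy-p[1],hx-p[0]);print(a0,np.hypot(hy-p[1],hx-p[0]))
rows(*[(hx-130*np.cos(t),hy-130*np.sin(t),246,f+np.degrees(t-a0)) for t in np.linspace(a0,1.35,9)[1:]])"
```

```text
12.003381103277206 [-3.97017646  1.55304962  1.47035926]
0.6384288447144478 130.99614449958642
at [612.3 -55.1 245.8] phi 128.8 gap 20.1 t 4.3 q [ 0.05  0.54 -0.    1.57  0.    1.04  2.29]
-0.004 -0.039 -0.001 -0.014
-0.007 -0.077 -0.001 -0.028
-0.014 -0.115 -0.001 -0.042
-0.025 -0.152 -0.001 -0.057
-0.038 -0.188 -0.001 -0.071
-0.055 -0.223 -0.002 -0.085
-0.075 -0.256 -0.002 -0.099
-0.098 -0.287 -0.002 -0.113
```

>>> move_arm:
  plan: "-0.004 -0.039 0 -0.01 1; -0.007 -0.077 0 -0.02 1; -0.014 -0.115 0 -0.03 1; -0.025 -0.152 0 -0.04 1; -0.038 -0.188 0 -0.04 1; -0.055 -0.223 0 -0.04 1; -0.075 -0.256 0 -0.04 1; -0.098 -0.287 0 -0.04 1"

```text
clock: 5.02
tcp_pos: [689.7, -105.4, 245.6]
orientation: [-0.445, 0.896, 0.001, -0.001]
ft_force: [-2.1, 0.3, 0.0]
finger_gap: 20.0
grasp_force: 1.2
```

>>> move_arm:
  plan: "0 0 0 0 1; 0 0 0 0 -0.4; 0 0 0 0 -0.4; 0 0 0 0 -0.4; 0 0 0 0 -0.4; 0 0 -0.12 0 -0.4; 0 0 -0.24 0 -0.4; 0 0 -0.24 0 -0.4"

```text
clock: 5.68
tcp_pos: [693.8, -105.0, 325.9]
orientation: [-0.445, 0.895, -0.003, 0.005]
ft_force: [1.0, 0.1, 1.0]
finger_gap: 64.7
grasp_force: 0.0
```

```bash
python3 -c "
from h import *
c=capture('top');save(c,'t2',(180,130,440,260),3)
rows((586,243,320,92),(586,243,80,90))
for b in bones(c,17,(400,200),(660,430),175):print(b)"
```

```text
at [ 692.6 -104.8  322.9] phi 142.9 gap 65.4 t 5.7 q [ 0.14  0.62 -0.06  1.19  0.04  1.32  2.58]
-0.71 0.983 0.005 0.141
-0.706 0.989 0.805 0.147
(array([579.2, 368.3]), array([75., 39.]), 0.17, 157)
(array([581.9, 302. ]), array([80., 42.]), -0.01, 169)
(array([586.4, 243.2]), array([72., 38.]), 0.0, 160)
(array([469.7, 366.1]), array([83., 38.]), 0.02, 170)
(array([473.9, 243. ]), array([79., 39.]), 0.07, 167)
```

View pics/t2.png

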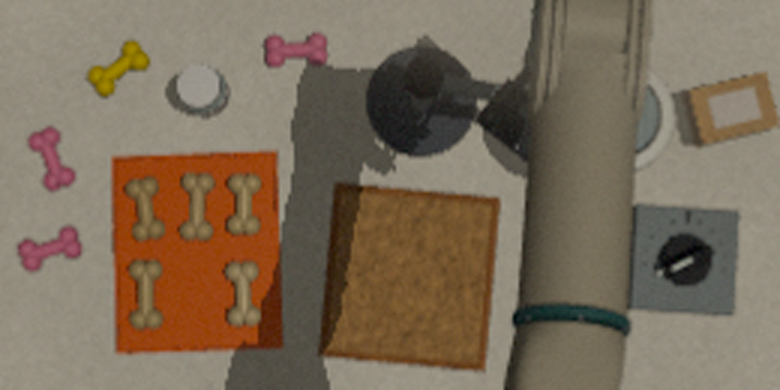

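The lamp has swung about 1.35 rad, its head sits over the calliper side, and the board is clear. All five bones are undisturbed. Next I'll pick them, starting with C at (586,243).

>>> move_arm:
  plan: "-0.08 0.1 0 0.018 -0.2; -0.15 0.21 0 0.036 -0.2; -0.23 0.32 0 0.055 0; -0.31 0.43 0 0.073 0; -0.39 0.54 0.05 0.092 0; -0.47 0.65 0.12 0.11 0; -0.55 0.76 0.2 0.128 0; -0.63 0.87 0.3 0.147 0"
  squeeze: 20

```text
clock: 6.4
tcp_pos: [600.0, 189.5, 239.3]
orientation: [0.003, 1.0, 0.0, 0.0]
ft_force: [-0.4, -0.4, 0.2]
finger_gap: 46.8
grasp_force: 0.0
```

>>> move_arm:
  plan: "0 0 0 0 0; 0 0 0 0 0; 0 0 0 0 0; 0 0 0 0 0; 0 0 0 0 0; 0 0 0 0 0; 0 0 0 0 0; 0 0 0 0 0"

```text
clock: 7.07
tcp_pos: [601.6, 186.6, 240.1]
orientation: [0.001, 1.0, 0.0, 0.0]
ft_force: [-0.2, 0.2, -0.6]
finger_gap: 46.8
grasp_force: 0.0
```

```bash
python3 -c "
from h import *
c=capture('top')
for b in bones(c,17,(400,200),(660,430),175):print(b)
rows((586,243,80,90),(586,243,8,90))"
```

```text
at [601.5 186.8 240. ] phi 89.9 gap 46.8 t 7.1 q [-0.43  0.57  0.14  1.54 -0.09  1.04  1.3 ]
0.052 0.187 0.533 -0.0
0.052 0.187 0.773 -0.0
```

>>> move_arm:
  plan: "0.03 0.1 0.05 0 0; 0.052 0.187 0.15 0 0; 0.052 0.187 0.28 0 0; 0.052 0.187 0.41 0 0; 0.052 0.187 0.53 0 0; 0.052 0.187 0.62 0 0; 0.052 0.187 0.7 0 0; 0.052 0.187 0.7 0 0"

```text
clock: 7.78
tcp_pos: [582.0, 241.9, 24.8]
orientation: [0.0, 1.0, -0.002, -0.004]
ft_force: [-0.5, -0.6, -0.9]
finger_gap: 46.9
grasp_force: 0.0
```

```bash
python3 -c "
from h import *
c=capture('scene');save(c,'s3',(340,210,460,310),5)
rows((586,243,8,90))"
```

```text
at [583.7 242.6  27.5] phi 90.0 gap 46.9 t 7.8 q [-0.49  0.83  0.09  1.7  -0.12  0.62  1.24]
-0.008 0.002 0.065 -0.0
```

View pics/s3.png

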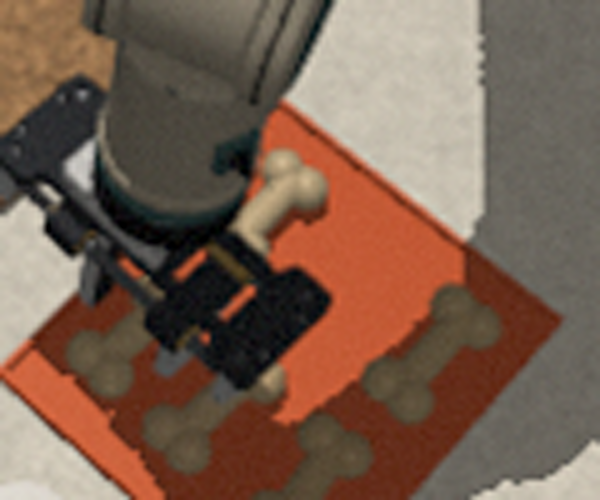

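The fingers straddle bone C, and the neighbouring bones are clear of them.

>>> move_arm:
  plan: "-0.004 0 0.067 0 0; -0.004 0 0.067 0 0; -0.004 0 0.067 0 1; -0.004 0 0.067 0 1; -0.004 0 0.067 0 1; -0.004 0 0.067 0 1; -0.004 0 0.067 0 1; -0.004 0 0.067 0 1"

```text
clock: 8.5
tcp_pos: [587.3, 243.6, 10.7]
orientation: [0.0, 1.0, 0.0, 0.001]
ft_force: [-1.0, 0.2, 5.9]
finger_gap: 19.1
grasp_force: 20.3
```

>>> move_arm:
  plan: "0 0 0 0 1; 0 0 0 0 1; 0 0 -0.12 0 1; 0 0 -0.25 0 1; 0 0 -0.25 0 1; 0 0 -0.25 0 1; 0 0 -0.25 0 1; 0 0 -0.25 0 1"

```text
clock: 9.17
tcp_pos: [585.7, 243.0, 83.3]
orientation: [0.0, 1.0, -0.0, -0.001]
ft_force: [0.2, -0.2, -0.5]
finger_gap: 19.4
grasp_force: 20.3
```

```bash
python3 -c "
from h import *
s=bot.get_state();print(s['grasp_force'],s['ft_force'])
rows((544,-40,84,85.4),(544,-40,17,85.4))"
```

```text
20.278088408522308 [ 0.23560798 -0.219286   -0.53873012]
at [585.7 243.   83.3] phi 90.0 gap 19.4 t 9.2 q [-0.5   0.75  0.11  1.67 -0.11  0.73  1.23]
0.139 -0.943 -0.001 0.013
0.138 -0.943 0.222 0.013
```

>>> move_arm:
  plan: "0.02 -0.12 0 0 1; 0.035 -0.24 0 0 1; 0.053 -0.36 0 0 1; 0.07 -0.48 0 0.003 1; 0.088 -0.6 0 0.006 1; 0.106 -0.72 0 0.009 1; 0.124 -0.84 0 0.013 1; 0.139 -0.943 0 0.013 1"

```text
clock: 9.83
tcp_pos: [543.1, -42.2, 83.3]
orientation: [0.042, 0.999, -0.0, -0.002]
ft_force: [0.4, -0.1, -0.2]
finger_gap: 19.2
grasp_force: 20.3
```

>>> move_arm:
  plan: "0 0 0 0 1; 0 0 0 0 1; 0 0 0.1 0 1; 0 0 0.18 0 1; 0 0 0.217 0 1; 0 0 0.217 0 1; 0 0 0.217 0 1; 0 0 0.217 0 0"

```text
clock: 10.5
tcp_pos: [545.1, -38.5, 19.5]
orientation: [0.04, 0.999, 0.0, -0.0]
ft_force: [0.5, 0.4, -0.1]
finger_gap: 23.5
grasp_force: 0.0
```

>>> move_arm:
  plan: "0 0 0 0 0; 0 0 0 0 0; 0 0 0 0 0; 0 0 0 0 0; 0 0 -0.12 0 0; 0 0 -0.22 0 0; 0 0 -0.22 0 0; 0 0 -0.22 0 0"

```text
clock: 11.17
tcp_pos: [546.4, -39.6, 87.2]
orientation: [0.041, 0.999, 0.0, 0.002]
ft_force: [-0.4, -0.0, -0.5]
finger_gap: 46.9
grasp_force: 0.0
```

```bash
python3 -c "
from h import *
c=capture('top');save(c,'t4',(200,140,400,270),4)
for b in bones(c,17,(400,200),(660,430),175):print(b)
rows((582,302.5,80,90),(582,302.5,8,90))"
```

```text
(array([578. , 368.4]), array([77., 39.]), 0.16, 156)
(array([581.9, 301.9]), array([39., 81.]), -0.01, 167)
(array([469.7, 366.1]), array([83., 38.]), 0.02, 172)
(array([473.2, 245. ]), array([79., 38.]), -0.05, 132)
at [545.2 -39.4  86. ] phi 85.3 gap 46.8 t 11.2 q [-0.03  0.65  0.08  1.92 -0.09  0.57  1.59]
-0.029 1.146 0.02 -0.013
-0.028 1.146 0.26 -0.013
```

View pics/t4.png

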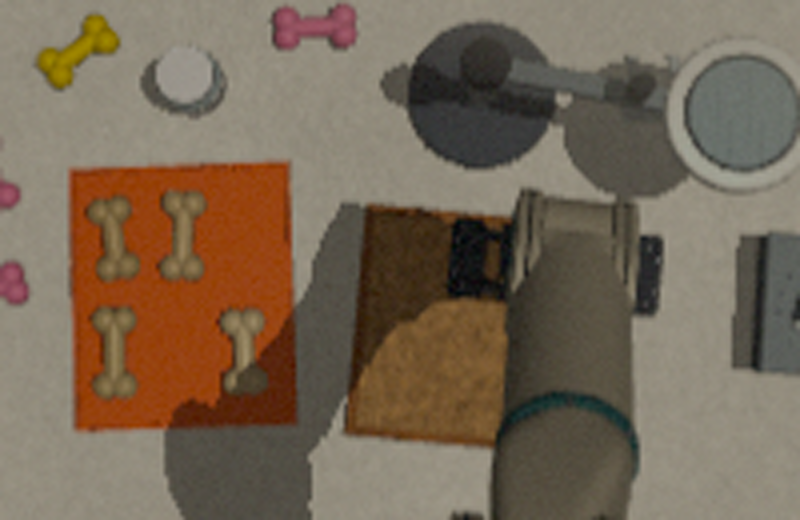

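Bone C is on the board, hidden under the arm for now. The other four are unchanged. B is next.

>>> move_arm:
  plan: "-0.003 0.12 0 -0.002 0; -0.006 0.245 0 -0.004 0; -0.009 0.37 0 -0.006 0; -0.012 0.49 0 -0.008 0; -0.015 0.61 0 -0.01 0; -0.018 0.735 0 -0.013 0; -0.021 0.86 0 -0.013 0; -0.025 0.98 0 -0.013 0"

```text
clock: 11.88
tcp_pos: [575.3, 254.7, 83.8]
orientation: [-0.0, 1.0, -0.0, -0.001]
ft_force: [0.8, -0.1, -0.5]
finger_gap: 47.2
grasp_force: 0.0
```

>>> move_arm:
  plan: "-0.01 0.1 0 0 0; -0.019 0.165 0.05 0 0; -0.019 0.165 0.15 0 0; -0.019 0.165 0.2 0 0; -0.019 0.165 0.2 0 0; -0.019 0.165 0.2 0 0; -0.019 0.165 0.2 0 0; -0.019 0.165 0.2 0 0"

```text
clock: 12.55
tcp_pos: [583.3, 302.3, 26.6]
orientation: [0.001, 1.0, 0.0, 0.001]
ft_force: [0.9, 0.1, 1.2]
finger_gap: 46.9
grasp_force: 0.0
```

```bash
python3 -c "
from h import *
rows((582,302.5,9,90))"
```

```text
at [583.3 302.3  26.6] phi 89.9 gap 46.9 t 12.6 q [-0.58  0.86  0.11  1.63 -0.13  0.66  1.16]
0.004 0.001 0.059 -0.0
```

>>> move_arm:
  plan: "0.003 0 0.059 0 0; 0.003 0 0.059 0 0; 0.003 0 0.059 0 1; 0.003 0 0.059 0 1; 0.003 0 0.059 0 1; 0.003 0 0.059 0 1; 0.003 0 0.059 0 1; 0.003 0 0.059 0 1"

```text
clock: 13.22
tcp_pos: [581.9, 302.5, 8.6]
orientation: [0.0, 1.0, 0.0, 0.0]
ft_force: [0.5, -0.2, 2.1]
finger_gap: 19.2
grasp_force: 20.0
```

>>> move_arm:
  plan: "0 0 0 0 1; 0 0 0 0 1; 0 0 -0.12 0 1; 0 0 -0.25 0 1; 0 0 -0.25 0 1; 0 0 -0.25 0 1; 0 0 -0.25 0 1; 0 0 -0.25 0 1"

```text
clock: 13.88
tcp_pos: [580.1, 301.9, 81.3]
orientation: [0.0, 1.0, -0.001, -0.001]
ft_force: [-0.5, 0.2, -1.0]
finger_gap: 19.8
grasp_force: 20.0
```

>>> move_arm:
  plan: "0.014 -0.12 0 0 1; 0.028 -0.24 0 0 1; 0.042 -0.36 0 0 1; 0.056 -0.48 0 0.003 1; 0.07 -0.6 0 0.006 1; 0.085 -0.72 0 0.009 1; 0.1 -0.82 0 0.013 1; 0.107 -0.908 0 0.013 1"

```text
clock: 14.55
tcp_pos: [547.0, 27.2, 81.4]
orientation: [0.042, 0.999, -0.001, -0.002]
ft_force: [-0.9, 0.3, -0.9]
finger_gap: 19.2
grasp_force: 20.0
```

```bash
python3 -c "
from h import *
s=bot.get_state();print(s['grasp_force'],s['ft_force'])
rows((550,30,18,85.4))"
```

```text
19.999488294124603 [-0.86911992  0.25540439 -0.8947473 ]
at [547.   27.2  81.4] phi 85.1 gap 19.2 t 14.6 q [-0.16  0.66  0.09  1.91 -0.1   0.58  1.48]
-0.01 0.011 0.211 -0.001
```

>>> move_arm:
  plan: "0 0 0 0 1; 0 0 0 0 1; 0 0 0.1 0 1; 0 0 0.18 0 1; 0 0 0.218 0 1; 0 0 0.218 0 1; 0 0 0.218 0 1; 0 0 0.218 0 0"

```text
clock: 15.22
tcp_pos: [549.4, 30.9, 17.6]
orientation: [0.04, 0.999, 0.0, 0.0]
ft_force: [0.5, -0.8, 0.2]
finger_gap: 23.0
grasp_force: 0.0
```

>>> move_arm:
  plan: "0 0 0 0 0; 0 0 0 0 0; 0 0 0 0 0; 0 0 0 0 0; 0 0 -0.12 0 0; 0 0 -0.22 0 0; 0 0 -0.22 0 0; 0 0 -0.22 0 0"

```text
clock: 15.88
tcp_pos: [550.6, 30.1, 85.1]
orientation: [0.041, 0.999, 0.0, 0.002]
ft_force: [-0.5, 0.0, -0.7]
finger_gap: 47.2
grasp_force: 0.0
```

>>> move_arm:
  plan: "-0.001 0.12 0 -0.005 0; -0.002 0.24 0 -0.01 0; -0.003 0.36 0 -0.016 0; -0.004 0.48 0 -0.022 0; -0.005 0.6 0 -0.027 0; -0.006 0.72 0 -0.032 0; -0.006 0.84 0 -0.038 0; -0.006 0.96 0 -0.038 0"

```text
clock: 16.55
tcp_pos: [573.6, 318.2, 81.9]
orientation: [-0.079, 0.997, -0.0, -0.001]
ft_force: [0.7, 0.1, -0.2]
finger_gap: 46.8
grasp_force: 0.0
```

>>> move_arm:
  plan: "-0.02 0.1 0 0 0; -0.041 0.166 0.05 0 0; -0.041 0.166 0.15 0 0; -0.041 0.166 0.19 0 0; -0.041 0.166 0.19 0 0; -0.041 0.166 0.19 0 0; -0.041 0.166 0.19 0 0; -0.041 0.166 0.19 0 0"

```text
clock: 17.22
tcp_pos: [580.3, 367.5, 27.9]
orientation: [-0.077, 0.997, 0.0, 0.001]
ft_force: [0.6, -0.3, -0.0]
finger_gap: 47.1
grasp_force: 0.0
```

```bash
python3 -c "
from h import *
c=capture('top');save(c,'t5',(200,140,400,270),4)
print(bones(c,25,(380,-80),(620,150),175))
rows((579,368,9,99.2))"
```

```text
[(array([496.8,  33.4]), array([206., 215.]), -0.02, 2698)]
at [580.2 367.7  28. ] phi 98.9 gap 47.3 t 17.3 q [-0.65  0.89  0.08  1.54 -0.09  0.72  1.2 ]
0.004 0.002 0.063 -0.001
```

View pics/t5.png

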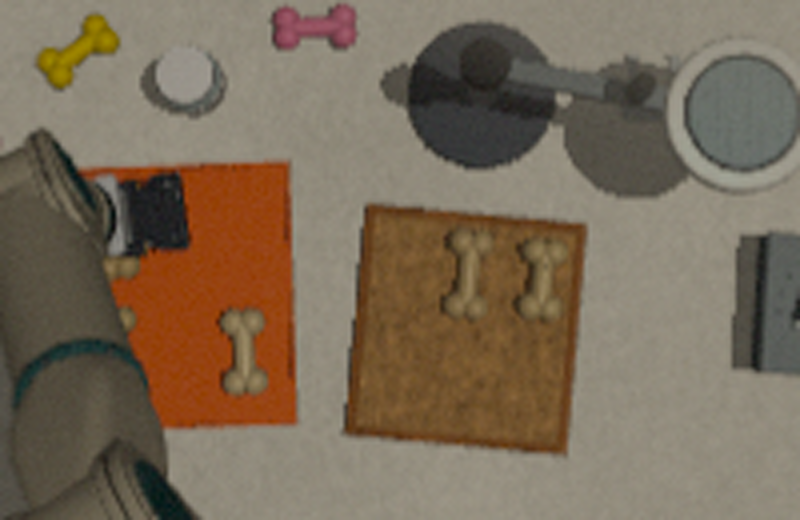

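Two bones now lie flat on the board, at crop (467,274) and (541,279). A is next.

>>> move_arm:
  plan: "0.004 0.002 0.062 0 0; 0.004 0.002 0.062 0 0; 0.004 0.002 0.062 0 1; 0.004 0.002 0.062 0 1; 0.004 0.002 0.062 0 1; 0.004 0.002 0.062 0 1; 0.004 0.002 0.062 0 1; 0.004 0.002 0.062 0 1"

```text
clock: 17.93
tcp_pos: [578.2, 368.6, 8.5]
orientation: [-0.078, 0.997, 0.0, 0.0]
ft_force: [-0.6, -0.9, 2.2]
finger_gap: 19.6
grasp_force: 20.0
```

>>> move_arm:
  plan: "0 0 0 0 1; 0 0 0 0 1; 0 0 -0.12 0 1; 0 0 -0.25 0 1; 0 0 -0.25 0 1; 0 0 -0.25 0 1; 0 0 -0.25 0 1; 0 0 -0.25 0 1"

```text
clock: 18.6
tcp_pos: [576.5, 367.8, 81.2]
orientation: [-0.078, 0.997, -0.001, -0.001]
ft_force: [-0.7, -0.2, -1.5]
finger_gap: 18.9
grasp_force: 20.0
```

>>> move_arm:
  plan: "0.03 -0.12 0 0 1; 0.06 -0.24 0 0.006 1; 0.09 -0.36 0 0.012 1; 0.12 -0.48 0 0.018 1; 0.15 -0.6 0 0.025 1; 0.18 -0.72 0 0.03 1; 0.21 -0.82 0 0.038 1; 0.221 -0.87 0 0.038 1"

```text
clock: 19.27
tcp_pos: [550.7, 94.3, 81.4]
orientation: [0.045, 0.999, -0.002, -0.002]
ft_force: [0.6, -0.5, -1.5]
finger_gap: 19.1
grasp_force: 20.0
```

>>> move_arm:
  plan: "0 0 0 0 1; 0 0 0 0 1; 0 0 0.05 0 1; 0 0 0.05 0 1; 0 0 0.05 0 1; 0 0 0.05 0 1; 0 0 0.05 0 1; 0 0 0.05 0 1"

```text
clock: 19.93
tcp_pos: [553.2, 100.9, 68.2]
orientation: [0.041, 0.999, 0.0, 0.0]
ft_force: [0.2, 0.2, -0.5]
finger_gap: 19.1
grasp_force: 20.0
```

```bash
python3 -c "
from h import *
c=capture('top')
for b in bones(c,17,(400,200),(660,430),175):print(b)
rows((555.4,99.6,17.5,85.4))"
```

```text
(array([469.7, 366.1]), array([83., 38.]), -0.06, 153)
(array([465.8, 239.2]), array([64., 34.]), 0.17, 76)
at [553.2 100.7  68.2] phi 85.3 gap 19.0 t 20.0 q [-0.3   0.7   0.1   1.89 -0.12  0.57  1.37]
-0.007 -0.003 0.169 -0.0
```

>>> move_arm:
  plan: "-0.004 0 0.08 0 1; -0.004 0 0.14 0 1; -0.004 0 0.17 0 1; -0.004 0 0.17 0 1; -0.004 0 0.17 0 1; -0.004 0 0.17 0 0; -0.004 0 0.17 0 0; -0.004 0 0.17 0 0"

```text
clock: 20.65
tcp_pos: [554.7, 100.3, 17.6]
orientation: [0.041, 0.999, 0.0, 0.001]
ft_force: [-0.5, -0.3, -0.1]
finger_gap: 36.0
grasp_force: 0.0
```

>>> move_arm:
  plan: "0 0 0 0 0; 0 0 0 0 0; 0 0 -0.12 0 0; 0 0 -0.22 0 0; 0 0 -0.22 0 0; 0 0 -0.22 0 0; 0 0 -0.22 0 0; 0 0 -0.22 0 0"

```text
clock: 21.32
tcp_pos: [553.2, 100.1, 81.8]
orientation: [0.041, 0.999, -0.0, -0.001]
ft_force: [-0.8, -0.6, 0.3]
finger_gap: 47.3
grasp_force: 0.0
```

>>> move_arm:
  plan: "0.05 0.12 0 0 0; 0.1 0.24 0 -0.003 0; 0.145 0.36 0 -0.006 0; 0.195 0.48 0 -0.01 0; 0.245 0.6 0 -0.014 0; 0.295 0.72 0 -0.018 0; 0.34 0.83 0 -0.018 0; 0.352 0.862 0 -0.018 0"

```text
clock: 21.98
tcp_pos: [465.7, 373.8, 81.3]
orientation: [-0.02, 1.0, 0.002, -0.002]
ft_force: [-0.3, 0.9, -0.1]
finger_gap: 47.1
grasp_force: 0.0
```

>>> move_arm:
  plan: "0 0 0 0 0; 0 0 0.05 0 0; 0 0 0.15 0 0; 0 0 0.19 0 0; 0 0 0.19 0 0; 0 0 0.19 0 0; 0 0 0.19 0 0; 0 0 0.19 0 0"

```text
clock: 22.65
tcp_pos: [471.2, 366.6, 27.0]
orientation: [-0.015, 1.0, 0.001, 0.001]
ft_force: [0.9, 0.3, 0.1]
finger_gap: 46.9
grasp_force: 0.0
```

```bash
python3 -c "
from h import *
c=capture('scene');save(c,'s6',(260,180,460,330),4)
c=capture('top')
for b in bones(c,17,(400,200),(660,430),175):print(b)
rows((470,366,9,92))"
```

```text
(array([473.4, 243. ]), array([80., 39.]), 0.08, 164)
at [470.9 366.9  27. ] phi 91.8 gap 47.3 t 22.8 q [-0.78  0.79  0.11  1.81 -0.15  0.55  1.03]
0.003 -0.003 0.06 -0.001
```

View pics/s6.png

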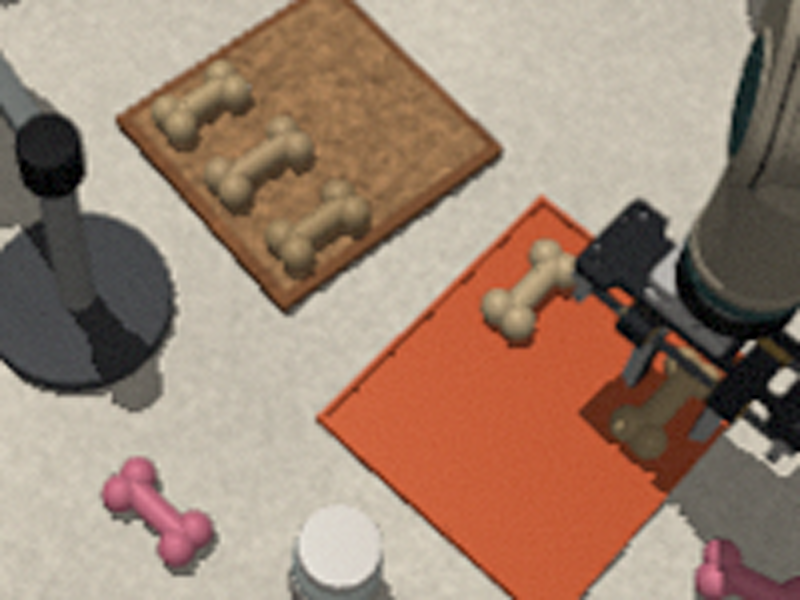

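Three bones lie side by side on the board, and the fingers straddle D.

>>> move_arm:
  plan: "0.003 -0.002 0.059 0 0; 0.003 -0.002 0.059 0 0; 0.003 -0.002 0.059 0 1; 0.003 -0.002 0.059 0 1; 0.003 -0.002 0.059 0 1; 0.003 -0.002 0.059 0 1; 0.003 -0.002 0.059 0 1; 0.003 -0.002 0.059 0 1"

```text
clock: 23.42
tcp_pos: [469.6, 366.1, 8.7]
orientation: [-0.015, 1.0, 0.0, 0.0]
ft_force: [-0.9, -1.2, 3.5]
finger_gap: 19.5
grasp_force: 20.0
```

>>> move_arm:
  plan: "0 0 0 0 1; 0 0 0 0 1; 0 0 -0.12 0 1; 0 0 -0.25 0 1; 0 0 -0.25 0 1; 0 0 -0.25 0 1; 0 0 -0.25 0 1; 0 0 -0.25 0 1"

```text
clock: 24.08
tcp_pos: [468.1, 365.2, 81.7]
orientation: [-0.016, 1.0, -0.001, -0.001]
ft_force: [-0.1, 0.1, -1.0]
finger_gap: 19.3
grasp_force: 20.0
```

>>> move_arm:
  plan: "0.01 -0.12 0 0 1; 0.02 -0.24 0 0.003 1; 0.035 -0.36 0 0.006 1; 0.05 -0.48 0 0.01 1; 0.06 -0.6 0 0.014 1; 0.075 -0.72 0 0.018 1; 0.088 -0.82 0 0.018 1; 0.091 -0.858 0 0.018 1"

```text
clock: 24.75
tcp_pos: [447.5, 102.3, 82.0]
orientation: [0.044, 0.999, -0.002, -0.002]
ft_force: [-0.4, -0.2, -0.8]
finger_gap: 19.4
grasp_force: 20.0
```

>>> move_arm:
  plan: "0 0 0 0 1; 0 0 0 0 1; 0 0 0.05 0 1; 0 0 0.05 0 1; 0 0 0.05 0 1; 0 0 0.05 0 1; 0 0 0.05 0 1; 0 0 0.05 0 1"

```text
clock: 25.42
tcp_pos: [450.1, 108.4, 68.5]
orientation: [0.041, 0.999, 0.0, 0.0]
ft_force: [-0.4, 0.1, -0.5]
finger_gap: 19.3
grasp_force: 20.0
```

```bash
python3 -c "
from h import *
rows((451.8,107.9,17.5,85.4))"
```

```text
at [450.1 108.4  68.5] phi 85.3 gap 19.3 t 25.4 q [-0.36  0.6   0.09  2.15 -0.13  0.39  1.33]
-0.006 -0.001 0.17 -0.0
```

>>> move_arm:
  plan: "-0.004 0 0.08 0 1; -0.004 0 0.14 0 1; -0.004 0 0.17 0 1; -0.004 0 0.17 0 1; -0.004 0 0.17 0 1; -0.004 0 0.17 0 0; -0.004 0 0.17 0 0; -0.004 0 0.17 0 0"

```text
clock: 26.08
tcp_pos: [451.6, 107.9, 17.8]
orientation: [0.041, 0.999, 0.0, 0.001]
ft_force: [1.1, 0.2, -0.8]
finger_gap: 36.2
grasp_force: 0.0
```

>>> move_arm:
  plan: "0 0 0 0 0; 0 0 0 0 0; 0 0 -0.12 0 0; 0 0 -0.22 0 0; 0 0 -0.22 0 0; 0 0 -0.22 0 0; 0 0 -0.22 0 0; 0 0 -0.22 0 0"

```text
clock: 26.75
tcp_pos: [450.4, 107.6, 82.4]
orientation: [0.041, 0.999, -0.0, -0.001]
ft_force: [-0.7, -0.7, -0.1]
finger_gap: 46.9
grasp_force: 0.0
```

>>> move_arm:
  plan: "-0.01 0.12 0 -0.005 0; -0.02 0.24 0 -0.012 0; -0.03 0.36 0 -0.02 0; -0.036 0.454 0 -0.026 0; -0.036 0.454 0 -0.026 0; -0.036 0.454 0.1 -0.026 0; -0.036 0.454 0.19 -0.026 0; -0.036 0.454 0.19 -0.026 0"

```text
clock: 27.42
tcp_pos: [469.2, 240.4, 21.4]
orientation: [-0.041, 0.999, -0.002, -0.004]
ft_force: [-1.2, -0.6, 0.0]
finger_gap: 47.2
grasp_force: 0.0
```

```bash
python3 -c "
from h import *
c=capture('scene');save(c,'s7',(260,160,460,310),4)
rows((473.5,243,9,94.6))"
```

```text
at [470.3 240.7  23.4] phi 94.6 gap 47.1 t 27.5 q [-0.57  0.74  0.07  1.99 -0.12  0.42  1.24]
-0.011 0.007 0.048 0.0
```

View pics/s7.png

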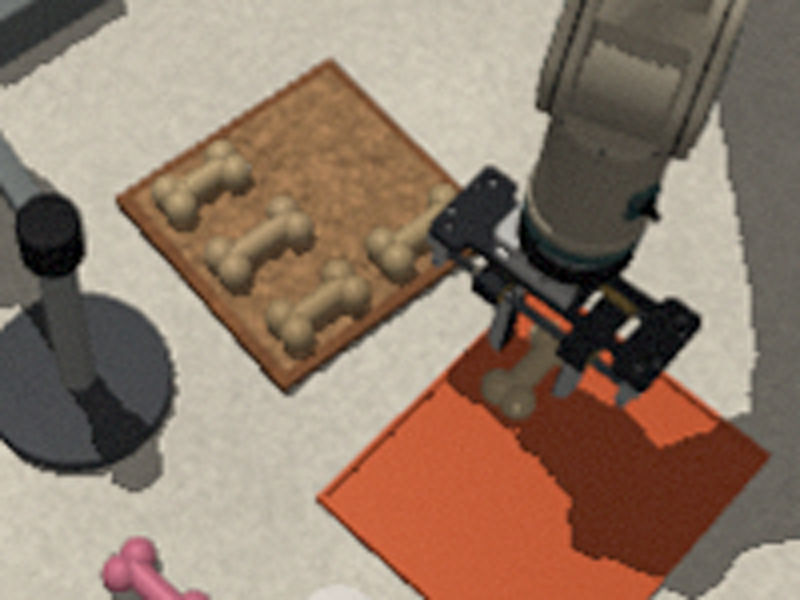

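Four bones are placed, and the fingers straddle the last one, E.

>>> move_arm:
  plan: "-0.002 0.002 0.056 0 0; -0.002 0.002 0.056 0 0; -0.002 0.002 0.056 0 1; -0.002 0.002 0.056 0 1; -0.002 0.002 0.056 0 1; -0.002 0.002 0.056 0 1; -0.002 0.002 0.056 0 1; -0.002 0.002 0.056 0 1"

```text
clock: 28.13
tcp_pos: [474.1, 243.3, 10.1]
orientation: [-0.04, 0.999, 0.0, 0.001]
ft_force: [-0.7, -0.4, 5.0]
finger_gap: 19.2
grasp_force: 20.0
```

>>> move_arm:
  plan: "0 0 0 0 1; 0 0 0 0 1; 0 0 -0.12 0 1; 0 0 -0.25 0 1; 0 0 -0.25 0 1; 0 0 -0.25 0 1; 0 0 -0.25 0 1; 0 0 -0.25 0 1"

```text
clock: 28.8
tcp_pos: [472.5, 242.8, 83.2]
orientation: [-0.041, 0.999, -0.001, -0.001]
ft_force: [0.3, -0.2, -1.0]
finger_gap: 19.2
grasp_force: 20.0
```

>>> move_arm:
  plan: "0.025 -0.12 0 0.004 1; 0.05 -0.24 0 0.009 1; 0.076 -0.36 0 0.013 1; 0.1 -0.48 0 0.018 1; 0.125 -0.6 0 0.022 1; 0.15 -0.706 0 0.026 1; 0.15 -0.706 0.05 0.026 1; 0.15 -0.706 0.05 0.026 1"

```text
clock: 29.47
tcp_pos: [443.7, 26.0, 67.2]
orientation: [0.043, 0.999, -0.001, -0.002]
ft_force: [0.0, 0.1, -1.3]
finger_gap: 19.3
grasp_force: 20.0
```

```bash
python3 -c "
from h import *
print(bot.get_state()['grasp_force'])
rows((445.4,28.2,17.5,85.4))"
```

```text
19.9960595369339
at [443.7  26.   67.2] phi 85.0 gap 19.3 t 29.5 q [-0.17  0.59  0.07  2.19 -0.11  0.36  1.48]
-0.006 0.008 0.166 -0.001
```

>>> move_arm:
  plan: "-0.002 0 0.08 0 1; -0.002 0 0.14 0 1; -0.002 0 0.168 0 1; -0.002 0 0.168 0 1; -0.002 0 0.168 0 1; -0.002 0 0.168 0 0; -0.002 0 0.168 0 0; -0.002 0 0.168 0 0"

```text
clock: 30.13
tcp_pos: [446.9, 28.7, 19.5]
orientation: [0.041, 0.999, 0.0, 0.0]
ft_force: [0.0, -0.5, 0.2]
finger_gap: 36.0
grasp_force: 0.0
```

>>> move_arm:
  plan: "0 0 0 0 0; 0 0 0 0 0; 0 0 -0.13 0 0; 0 0 -0.26 0 0; 0 0 -0.39 0 0; 0 0 -0.52 0 0; 0 0 -0.65 0 0; 0 0 -0.78 0 0"

```text
clock: 30.8
tcp_pos: [445.9, 28.3, 255.2]
orientation: [0.041, 0.999, 0.0, 0.0]
ft_force: [0.9, 0.3, -1.1]
finger_gap: 46.8
grasp_force: 0.0
```

>>> move_arm:
  plan: "0 -0.1 -0.1 0 -0.2; 0 -0.22 -0.22 0 -0.4; -0.08 -0.32 -0.22 0 -0.4; -0.16 -0.42 -0.22 0 -0.4; -0.22 -0.5 -0.22 0 -0.4; -0.22 -0.5 -0.22 0 -0.4; -0.22 -0.5 -0.22 0 -0.4; -0.22 -0.5 -0.22 0 -0.4"

```text
clock: 31.47
tcp_pos: [499.2, -125.5, 318.5]
orientation: [0.041, 0.999, 0.001, -0.001]
ft_force: [-0.0, 0.2, -0.1]
finger_gap: 65.6
grasp_force: 0.0
```

```bash
python3 -c "
from h import *
c=capture('top');save(c,'t8',(200,130,400,270),4)
rows((690,-106,320,135),(690,-106,246,135))"
```

```text
at [ 499.2 -125.   318.6] phi 85.4 gap 65.7 t 31.5 q [ 0.02  0.32  0.24  1.73 -0.09  1.1   1.77]
-0.629 0.114 -0.005 -0.138
-0.629 0.114 0.241 -0.138
```

View pics/t8.png

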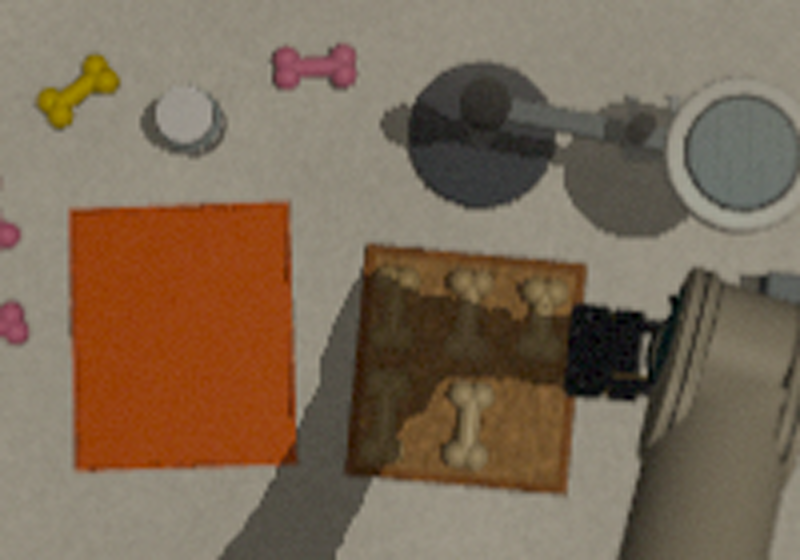

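All five bones are on the board and the tray is empty. The handle shows at crop (640,126) and the head at (743,153).

```bash
python3 -c "
from h import *
c=capture('top');h=pix(c,(360,161.5),286)[0];d=pix(c,(385.75,168.25),229)[0];print(h,d)
for p in (h,d): print(np.arctan2(23-p[1],717.5-p[0]),np.hypot(23-p[1],717.5-p[0]))
rows((693,-105,320,135))"
```

```text
[ 692.18229865 -104.26707003  286.        ] [ 677.99475337 -196.25019773  229.        ]
1.374426324158949 129.76090749886157
1.3925257474702852 222.78086479226144
at [ 499.3 -124.9  318.8] phi 85.4 gap 65.9 t 31.6 q [ 0.02  0.32  0.24  1.73 -0.09  1.1   1.77]
-0.638 0.118 -0.004 -0.138
```

>>> move_arm:
  plan: "-0.08 0.015 0 -0.018 -0.4; -0.16 0.03 0 -0.036 -0.4; -0.25 0.045 0 -0.054 -0.4; -0.34 0.06 0 -0.072 -0.4; -0.43 0.08 0 -0.09 -0.4; -0.52 0.1 0 -0.108 -0.4; -0.6 0.11 0 -0.126 -0.4; -0.637 0.118 0 -0.138 -0.4"
  squeeze: 12

```text
clock: 32.23
tcp_pos: [695.3, -104.3, 318.1]
orientation: [-0.386, 0.922, 0.001, 0.0]
ft_force: [-0.7, 0.8, -2.1]
finger_gap: 65.7
grasp_force: 0.0
```

>>> move_arm:
  plan: "0 0 0 0 -0.4; 0 0 0 0 -0.4; 0 0 0.05 0 -0.4; 0 0 0.05 0 -0.4; 0 0 0.05 0 -0.4; 0 0 0.05 0 -0.4; 0 0 0.05 0 -0.4; 0 0 0.05 0 -0.4"

```text
clock: 32.9
tcp_pos: [693.4, -106.9, 304.8]
orientation: [-0.382, 0.924, -0.0, 0.0]
ft_force: [-0.2, -0.2, -0.1]
finger_gap: 66.1
grasp_force: 0.0
```

```bash
python3 -c "
from h import *
rows((692.5,-104.5,246,135))"
```

```text
at [ 693.4 -106.9  304.8] phi 135.0 gap 66.1 t 32.9 q [ 0.1   0.64  0.02  1.21 -0.01  1.29  2.48]
-0.003 0.008 0.196 -0.0
```

>>> move_arm:
  plan: "-0.003 0.008 0.1 0 -0.4; -0.003 0.008 0.196 0 -0.4; -0.003 0.008 0.196 0 1; -0.003 0.008 0.196 0 1; -0.003 0.008 0.196 0 1; -0.003 0.008 0.196 0 1; -0.003 0.008 0.196 0 1; -0.003 0.008 0.196 0 1"

```text
clock: 33.57
tcp_pos: [693.0, -104.7, 246.6]
orientation: [-0.382, 0.924, -0.001, 0.001]
ft_force: [-0.3, 0.4, -0.7]
finger_gap: 29.2
grasp_force: 0.0
```

>>> move_arm:
  plan: "0 0 0 0 1; 0 0 0 0 1; 0 0 0 0 1; 0 0 0 0 1; 0 0 0 0 1; 0 0 0 0 1; 0 0 0 0 1; 0 0 0 0 1"

```text
clock: 34.23
tcp_pos: [692.8, -105.5, 246.0]
orientation: [-0.382, 0.924, -0.001, 0.001]
ft_force: [0.3, -2.2, 6.1]
finger_gap: 19.6
grasp_force: 12.0
```

```bash
python3 -c "
from h import *
s=bot.get_state();p=s['tcp_pos'];hx,hy=717.5,23;print(s['grasp_force'],s['ft_force'])
a0=np.arctan2(hy-p[1],hx-p[0]);print(a0,np.hypot(hy-p[1],hx-p[0]))
rows(*[(hx-130*np.cos(t),hy-130*np.sin(t),246,135-(a0-t)*35) for t in np.linspace(a0,-.05,17)[1:]])"
```

```text
12.001838833093643 [ 0.33979383 -2.19839438  6.1312564 ]
1.3812563270100597 130.8824188814809
at [ 692.8 -105.5  246. ] phi 134.9 gap 19.6 t 34.2 q [ 0.1   0.67  0.02  1.31 -0.01  1.16  2.48]
0.018 0.035 -0.0 0.009
0.035 0.069 -0.0 0.017
0.049 0.105 -0.0 0.026
0.06 0.143 -0.0 0.035
0.068 0.181 -0.0 0.043
0.072 0.219 -0.0 0.052
0.072 0.258 -0.001 0.061
0.069 0.297 -0.001 0.069
0.063 0.335 -0.001 0.078
0.053 0.372 -0.001 0.087
0.04 0.409 -0.001 0.095
0.024 0.444 -0.001 0.104
0.005 0.478 -0.001 0.113
-0.017 0.509 -0.001 0.122
-0.042 0.539 -0.001 0.13
-0.07 0.566 -0.001 0.139
```

>>> move_arm:
  plan: "0.018 0.035 0 0.009 1; 0.035 0.069 0 0.017 1; 0.049 0.105 0 0.026 1; 0.06 0.143 0 0.035 1; 0.068 0.181 0 0.043 1; 0.072 0.219 0 0.052 1; 0.072 0.258 0 0.061 1; 0.069 0.297 0 0.069 1"

```text
clock: 34.9
tcp_pos: [613.4, -59.4, 245.8]
orientation: [-0.172, 0.985, -0.002, -0.001]
ft_force: [-1.4, -5.0, 6.2]
finger_gap: 19.8
grasp_force: 12.0
```

```bash
python3 -c "
from h import *
s=bot.get_state();p=s['tcp_pos'];hx,hy=717.5,23;print(s['grasp_force'],s['ft_force'])
a0=np.arctan2(hy-p[1],hx-p[0]);print(a0,np.hypot(hy-p[1],hx-p[0]))
rows(*[(hx-130*np.cos(t),hy-130*np.sin(t),246,110-(a0-t)*28) for t in np.linspace(a0,-.05,8)[1:]])"
```

```text
12.002066820859909 [-1.43357779 -4.98601342  6.1758633 ]
0.6693870448045746 132.71911787705014
at [613.4 -59.4 245.8] phi 109.8 gap 19.8 t 34.9 q [-0.04  0.54  0.14  1.57 -0.08  1.04  2.04]
0.003 0.046 -0.001 0.007
0.011 0.09 -0.001 0.015
0.014 0.134 -0.001 0.023
0.012 0.179 -0.001 0.031
0.006 0.223 -0.001 0.039
-0.004 0.266 -0.001 0.047
-0.02 0.308 -0.002 0.055
```

>>> move_arm:
  plan: "0.003 0.046 0 0.007 1; 0.009 0.09 0 0.015 1; 0.012 0.134 0 0.023 1; 0.01 0.179 0 0.031 1; 0.004 0.223 0 0.039 1; -0.006 0.266 0 0.047 1; -0.02 0.305 0 0.055 1; -0.02 0.305 0 0.055 1"

```text
clock: 35.57
tcp_pos: [588.0, 36.2, 245.0]
orientation: [-0.004, 1.0, 0.002, -0.001]
ft_force: [-2.9, 2.9, 4.9]
finger_gap: 19.9
grasp_force: 12.0
```

>>> move_arm:
  plan: "0 0 0 0 1; 0 0 0 0 1; 0 0 0 0 1; 0 0 0 0 -0.4; 0 0 0 0 -0.4; 0 0 0 0 -0.4; 0 0 0 0 -0.4; 0 0 0 0 -0.4"

```text
clock: 36.23
tcp_pos: [588.9, 31.3, 244.9]
orientation: [-0.003, 1.0, -0.0, -0.0]
ft_force: [-0.2, -0.3, -1.0]
finger_gap: 49.7
grasp_force: 0.0
```

```bash
python3 -c "
from h import *
s=bot.get_state();p=s['tcp_pos'];print(np.arctan2(23-p[1],717.5-p[0]),s['ft_force'])
rows((587.7,29.5,330,85),(520,-200,330,85))"
```

```text
-0.06467910680249214 [-0.22688161 -0.33041708 -1.0415158 ]
at [588.9  31.3 244.9] phi 90.3 gap 49.7 t 36.2 q [-0.24  0.51  0.22  1.65 -0.13  1.    1.59]
0.004 -0.006 -0.284 0.015
0.234 -0.77 -0.283 0.015
```

>>> move_arm:
  plan: "0 0 0 0 -0.4; 0 0 -0.1 0 -0.4; 0 0 -0.2 0 -0.4; 0 0 -0.284 0 -0.4; 0 0.1 -0.284 0 -0.4; 0 0.2 -0.284 0 -0.4; 0 0.3 -0.284 0 -0.4; 0 0.3 -0.284 0 -0.4"

```text
clock: 36.9
tcp_pos: [587.5, 130.3, 330.0]
orientation: [-0.008, 1.0, 0.003, -0.0]
ft_force: [0.1, 1.2, 0.5]
finger_gap: 65.9
grasp_force: 0.0
```

```bash
python3 - <<'E'
from h import *
t=capture('top');s=capture('scene')
A=cv2.resize(t['color'][190:245,380:435],None,fx=7,fy=7,interpolation=cv2.INTER_CUBIC)
B=cv2.resize(s['color'][125:180,232:292],None,fx=7,fy=7,interpolation=cv2.INTER_CUBIC)
C=np.hstack([A,B]);C=np.clip(C*1.6,0,255).astype(np.uint8);cv2.imwrite('pics/k9.png',C);print(C.shape)
rows()
E
```

```text
(385, 805, 3)
at [588.1 123.3 330. ] phi 90.5 gap 65.8 t 37.0 q [-0.39  0.46  0.22  1.49 -0.1   1.21  1.42]
```

View pics/k9.png

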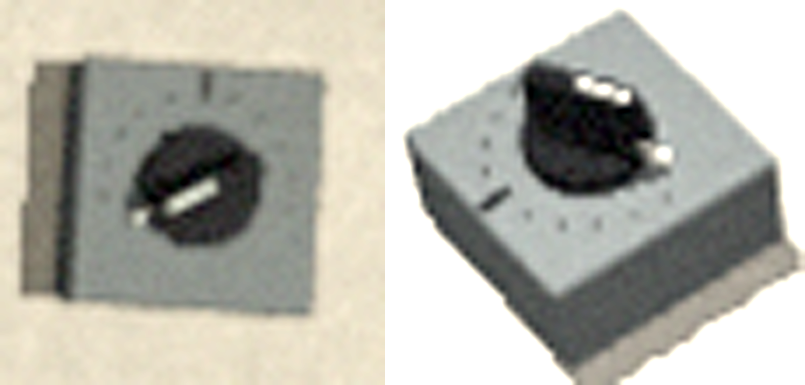

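The left view (top camera) shows the long mark at (207,85), the knob disc at (198,185), the pointer tip at (138,215) and the bar's white line from (165,210) to (217,187). The right view shows the tip at (655,155) and the line from (580,83) to (628,97).

```bash
python3 - <<'E'
from h import *
t=capture('top');s=capture('scene')
T=lambda p:(380+p[0]/7,190+p[1]/7);S=lambda p:(232+(p[0]-385)/7,125+p[1]/7)
def tri(a,b):
    zs=np.arange(50,140);d=np.linalg.norm(pix(t,np.tile(T(a),(90,1)).reshape(90,2),0)*0+np.array([pix(t,T(a),z)[0]-pix(s,S(b),z)[0] for z in zs]),axis=1)
    i=d.argmin();return zs[i],d[i].round(1),((pix(t,T(a),zs[i])+pix(s,S(b),zs[i]))/2)[0].round(1)
for n,a,b in(("tip",(138,215),(655,155)),("lineL",(165,210),(628,97)),("lineR",(217,187),(580,83)),("mark",(207,85),(496,199))):print(n,*tri(a,b))
print("boxc",pix(t,T((196.5,184)),60),"mark60",pix(t,T((207,85)),60),"corners",pix(t,[T(p) for p in((82,55),(322,72),(312,312),(70,298))],60)[:,:2].round(0).tolist())
print("disc",pix(t,T((198,185)),72))
for z in(66,72,78):print("tip",z,pix(t,T((138,215)),z)[0])
E
```

```text
tip 66 1.1 [ 504.1 -272.    66. ]
lineL 102 1.1 [ 507.2 -280.3  102. ]
lineR 98 3.1 [ 517.8 -306.6   98. ]
mark 57 3.5 [ 572.2 -309.1   57. ]
boxc [[ 521.19443454 -304.28196522   60.        ]] mark60 [[ 573.41063969 -309.71499263   60.        ]] corners [[588.0, -244.0], [581.0, -371.0], [455.0, -366.0], [461.0, -238.0]]
disc [[ 520.44065482 -302.75656488   72.        ]]
tip 66 [ 504.49360545 -272.36081125   66.        ]
tip 72 [ 504.4288505  -271.30546572   72.        ]
tip 78 [ 504.36409555 -270.2501202    78.        ]
```

>>> move_arm:
  plan: "0.02 -0.12 0 0.018 -0.4; 0.04 -0.24 0 0.036 -0.4; 0.06 -0.36 0 0.054 -0.4; 0.08 -0.48 0 0.072 -0.4; 0.1 -0.6 0 0.09 -0.4; 0.12 -0.72 0 0.108 -0.4; 0.14 -0.84 0 0.126 -0.4; 0.16 -0.95 0 0.14 -0.4"

```text
clock: 37.77
tcp_pos: [540.5, -167.5, 330.8]
orientation: [0.427, 0.904, -0.0, 0.0]
ft_force: [0.8, -0.3, 0.6]
finger_gap: 65.8
grasp_force: 0.0
```

```bash
python3 -c "
from h import *
rows((521,-304,330,25),(521,-304,130,25),(521,-304,78,25))"
```

```text
at [ 540.5 -167.5  330.8] phi 39.4 gap 65.8 t 37.8 q [-0.07  0.42  0.49  1.59 -0.21  1.19  1.15]
-0.31 -0.339 0.003 0.04
-0.309 -0.339 0.67 0.04
-0.309 -0.339 0.843 0.04
```

>>> move_arm:
  plan: "-0.09 -0.1 0 0.02 -0.4; -0.18 -0.2 0 0.04 -0.4; -0.27 -0.3 0 0.04 -0.4; -0.31 -0.335 0.12 0.04 -0.4; -0.31 -0.335 0.25 0.04 -0.4; -0.31 -0.335 0.38 0.04 -0.4; -0.31 -0.335 0.51 0.04 -0.4; -0.31 -0.335 0.6 0.04 -0.4"

```text
clock: 38.43
tcp_pos: [521.9, -300.1, 147.2]
orientation: [0.535, 0.845, -0.001, -0.002]
ft_force: [-0.2, 0.8, -0.0]
finger_gap: 66.0
grasp_force: 0.0
```

>>> move_arm:
  plan: "0 0 0 0 -0.4; 0 0 0 0 -0.4; 0 0 0 0 -0.4; 0 0 0 0 -0.4; 0 0 0 0 -0.4; 0 0 0 0 -0.4; 0 0 0 0 -0.4; 0 0 0 0 -0.4"

```text
clock: 39.1
tcp_pos: [524.9, -299.3, 151.0]
orientation: [0.533, 0.846, 0.0, 0.0]
ft_force: [0.4, -0.1, -0.4]
finger_gap: 65.8
grasp_force: 0.0
```

```bash
python3 -c "
from h import *
rows((521,-304,78,25))"
```

```text
at [ 524.9 -299.3  151. ] phi 25.5 gap 65.8 t 39.1 q [ 0.18  0.67  0.47  1.72 -0.39  0.85  1.27]
-0.008 -0.019 0.243 0.002
```

>>> move_arm:
  plan: "-0.008 -0.019 0.1 0 -0.4; -0.008 -0.019 0.2 0 -0.4; -0.008 -0.019 0.243 0 -0.4; -0.008 -0.019 0.243 0 0; -0.008 -0.019 0.243 0 0.3; -0.008 -0.019 0.243 0 1; -0.008 -0.019 0.243 0 1; -0.008 -0.019 0.243 0 1"
  squeeze: 15

```text
clock: 39.77
tcp_pos: [521.3, -304.4, 78.7]
orientation: [0.533, 0.846, 0.0, 0.001]
ft_force: [-0.6, 0.5, 1.2]
finger_gap: 35.5
grasp_force: 0.0
```

>>> move_arm:
  plan: "0 0 0 0 1; 0 0 0 0 1; 0 0 0 0 1; 0 0 0 0 1; 0 0 0 0 1; 0 0 0 0 1; 0 0 0 0 1; 0 0 0 0 1"

```text
clock: 40.43
tcp_pos: [518.6, -305.0, 77.8]
orientation: [0.534, 0.846, -0.001, -0.001]
ft_force: [-5.4, -1.8, 5.8]
finger_gap: 14.0
grasp_force: 15.0
```

```bash
python3 -c "
from h import *
s=bot.get_state();print(s['grasp_force'],s['ft_force'],s['ft_torque'])
rows()"
```

```text
14.997920393943787 [-5.41874274 -1.83246612  5.81753332] [-0.37622324  1.29430214  0.02552132]
at [ 518.6 -305.    77.8] phi 25.5 gap 14.0 t 40.4 q [ 0.23  0.76  0.42  1.77 -0.44  0.7   1.33]
```

>>> move_arm:
  plan: "0 -0.008 0 0.018 1; 0 -0.008 0 0.036 1; 0 -0.008 0 0.054 1; 0 -0.008 0 0.072 1; 0 -0.008 0 0.09 1; 0 -0.008 0 0.108 1; 0 -0.008 0 0.126 1; 0 -0.008 0 0.144 1"

```text
clock: 41.1
tcp_pos: [518.4, -305.0, 77.9]
orientation: [0.851, 0.525, 0.0, 0.0]
ft_force: [-1.9, 1.0, 4.1]
finger_gap: 13.9
grasp_force: 15.0
```

>>> move_arm:
  plan: "0 0 0 0.018 1; 0 0 0 0.036 1; 0 0 0 0.054 1; 0 0 0 0.072 1; 0 0 0 0.09 1; 0 0 0 0.108 1; 0 0 0 0.126 1; 0 0 0 0.144 1"

```text
clock: 41.77
tcp_pos: [518.2, -304.9, 77.9]
orientation: [0.995, 0.101, 0.0, -0.0]
ft_force: [-2.4, 0.1, 4.6]
finger_gap: 14.0
grasp_force: 15.0
```

```bash
python3 -c "
from h import *
s=bot.get_state();print(s['grasp_force'],s['ft_force'],s['ft_torque'])
rows()"
```

```text
14.994727224111557 [-2.37458046  0.13169648  4.56385668] [0.06644744 0.80518705 0.05403206]
at [ 518.2 -304.9   77.9] phi -78.4 gap 14.0 t 41.8 q [-0.01  0.91  0.89  1.78 -0.89  0.91 -0.08]
```

>>> move_arm:
  plan: "0 0 0 0.018 1; 0 0 0 0.036 1; 0 0 0 0.045 1; 0 0 0 0.045 1; 0 0 0 0.045 1; 0 0 0 0.045 -0.4; 0 0 0 0.045 -0.4; 0 0 0 0.045 -0.4"

```text
clock: 42.43
tcp_pos: [518.8, -304.6, 77.2]
orientation: [0.999, -0.038, 0.0, -0.0]
ft_force: [0.4, -0.1, 0.0]
finger_gap: 30.3
grasp_force: 0.0
```

>>> move_arm:
  plan: "0 0 0 0 -0.4; 0 0 0 0 -0.4; 0 0 0 0 -0.4; 0 0 -0.12 0 -0.4; 0 0 -0.24 0 -0.4; 0 0 -0.36 0 -0.4; 0 0 -0.48 0 -0.4; 0 0 -0.6 0 -0.4"

```text
clock: 43.1
tcp_pos: [518.0, -304.8, 259.1]
orientation: [0.999, -0.038, -0.0, 0.0]
ft_force: [1.2, -0.3, -0.5]
finger_gap: 65.7
grasp_force: 0.0
```

>>> move_arm:
  plan: "0.1 0 0 0 -0.4; 0.2 0 0 0 -0.4; 0.3 0 0 0 -0.4; 0.3 -0.1 0 0 -0.4; 0.3 -0.2 0 0 -0.4; 0.3 -0.2 0 0 -0.4; 0.3 -0.2 0 0 -0.4; 0.3 -0.2 0 0 -0.4"

```text
clock: 43.77
tcp_pos: [612.3, -252.4, 257.6]
orientation: [0.999, -0.038, -0.0, 0.0]
ft_force: [-0.1, -0.8, -0.2]
finger_gap: 66.0
grasp_force: 0.0
```

```bash
python3 - <<'E'
from h import *
t=capture('top');s=capture('scene')
A=cv2.resize(t['color'][185:265,275:435],None,fx=5,fy=5,interpolation=cv2.INTER_CUBIC)
B=cv2.resize(s['color'][125:180,232:392],None,fx=5,fy=5,interpolation=cv2.INTER_CUBIC)[:200]
C=np.vstack([A,B]);cv2.imwrite('pics/k10.png',np.clip(C*1.5,0,255).astype(np.uint8));print(C.shape)
rows()
E
```

```text
(600, 800, 3)
at [ 611.9 -253.4  257.7] phi -94.5 gap 66.2 t 43.9 q [-0.18  0.84  1.12  1.43 -0.76  1.34 -0.68]
```

View pics/k10.png

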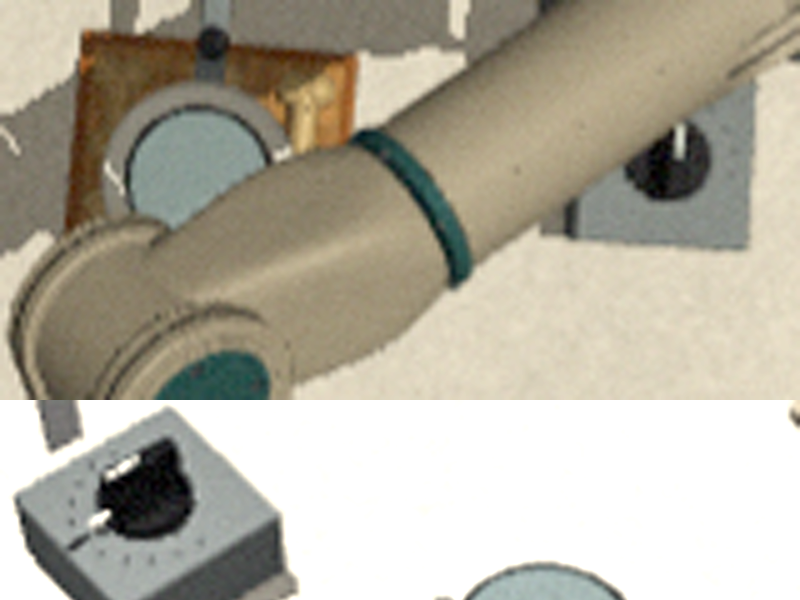

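The bottom view (scene camera) shows the pointer in line with the long mark, near (75,545). The arm hides part of the top view, so I'll move it away for a final check.

>>> move_arm:
  plan: "0 0 -0.1 0 -0.4; 0 0 -0.2 0 -0.4; -0.04 0.1 -0.3 0 -0.4; -0.08 0.2 -0.3 0 -0.4; -0.12 0.3 -0.3 0 -0.4; -0.16 0.4 -0.3 0 -0.4; -0.2 0.5 -0.3 0 -0.4; -0.24 0.6 -0.3 0 -0.4"

```text
clock: 44.53
tcp_pos: [525.3, -428.5, 347.8]
orientation: [0.999, -0.039, 0.0, 0.0]
ft_force: [0.6, -0.5, -0.4]
finger_gap: 65.9
grasp_force: 0.0
```

>>> move_arm:
  plan: "-0.08 0.1 0 -0.01 -0.4; -0.16 0.2 0 -0.02 -0.4; -0.24 0.3 0 -0.03 -0.4; -0.32 0.4 0 -0.04 -0.4; -0.32 0.4 0 -0.05 -0.4; -0.32 0.4 0 -0.05 -0.4; -0.32 0.4 0 -0.05 -0.4; -0.32 0.4 0 -0.05 -0.4"

```text
clock: 45.2
tcp_pos: [423.2, -537.9, 347.3]
orientation: [0.993, 0.119, 0.0, -0.0]
ft_force: [0.7, 0.2, -0.1]
finger_gap: 65.8
grasp_force: 0.0
```

```bash
python3 - <<'E'
from h import *
t=capture('top');s=capture('scene')
A=cv2.resize(t['color'][180:260,275:435],None,fx=5,fy=5,interpolation=cv2.INTER_CUBIC)
B=cv2.resize(s['color'][125:175,232:392],None,fx=5,fy=5,interpolation=cv2.INTER_CUBIC)[:200]
B=cv2.resize(s['color'][140:260,225:465],None,fx=800/240,fy=800/240,interpolation=cv2.INTER_CUBIC)[:200]
C=np.vstack([A,B]);cv2.imwrite('pics/f11.png',np.clip(C*1.5,0,255).astype(np.uint8))
rows()
E
```

```text
at [ 423.7 -537.4  347.2] phi -76.3 gap 65.9 t 45.3 q [ 0.42  0.75  1.    1.21 -0.61  1.49 -0.01]
```

View pics/f11.png

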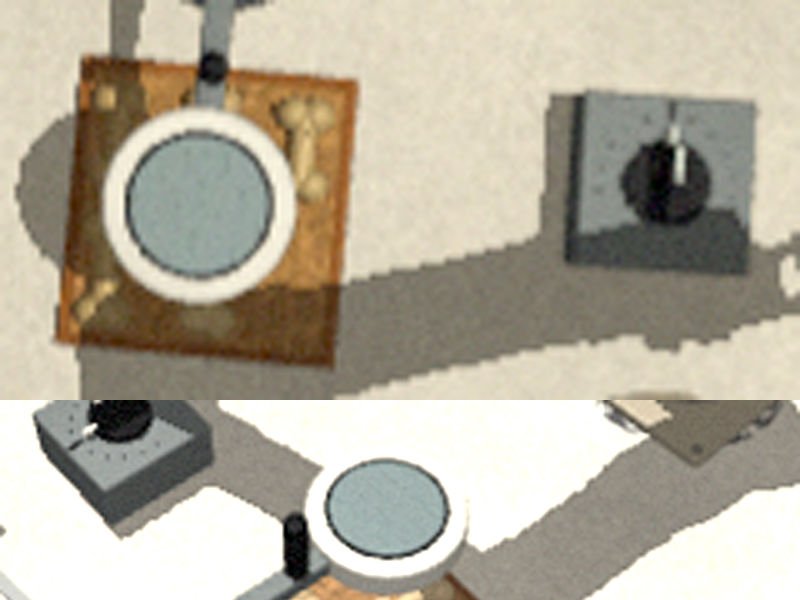

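The pointer lines up with the mark and the head is over the board. The lower-left bone at (95,300) is partly in shadow, so I'll check it numerically; my picture allowance is used up.

```bash
python3 - <<'E'
from h import *
t=capture('top');h=cv2.cvtColor(t['color'],cv2.COLOR_BGR2HSV);S=h[...,1].astype(int)
print("S/10 rows 205..250 cols 284..345")
for r in range(205,252):print(r,''.join('%2d'%(S[r,c]//10) for c in range(285,322)))
A=pix(t,(275+199/5,180+205/5),229)[0];print("head",A)
print("expected D",proj(t,[(452,108,25),(494,105,25),(410,111,25)]))
E
```

```text
S/10 rows 205..250 cols 284..345
205  3 4 4 3 4131725151315121311121114 6 4 3 2 2 2 2 2 2 2 3 2 2 2 2 2 2 2 2 3
206  3 4 3 4 41317141618141312131410 5 3 2 2 2 2 2 2 2 3 3 3 2 2 2 2 3 2 2 2 2
207  4 3 3 3 313212015151917121111 4 3 2 2 2 2 2 2 2 1 2 2 2 1 1 1 2 2 1 1 2 3
208  3 4 3 4 4181417141415121211 7 3 2 2 2 2 2 2 2 2 2 1 2 1 1 2 2 2 2 1 2 2 1
209  4 4 4 4 4142323161315121210 3 2 2 2 2 3 2 1 1 2 2 2 1 2 2 1 2 1 2 1 2 2 2
210  4 4 4 3 51820211515131210 4 2 2 2 2 2 3 0 2 2 2 2 2 2 2 1 2 1 1 1 3 2 3 2
211  4 3 4 4 520232016131611 5 2 2 2 3 2 2 1 2 2 2 2 1 1 2 1 1 2 2 2 1 2 2 3 1
212  4 3 3 4 718201514141213 3 2 3 3 2 3 2 2 1 2 1 2 2 2 2 1 1 2 2 1 2 2 2 2 2
213  4 3 3 3 8152016131311 7 3 2 2 2 2 1 2 2 2 2 2 2 2 2 2 2 3 1 2 2 2 2 2 2 1
214  3 4 3 413171914141411 5 2 2 2 2 3 1 1 1 2 2 2 1 2 1 2 1 1 2 1 2 2 2 2 1 2
215  3 3 3 4142419141411 9 3 3 3 2 3 2 1 2 2 2 3 3 2 1 2 2 2 2 2 3 2 2 2 1 1 2
216  4 5 4 4171716181614 8 3 2 2 2 3 2 1 2 3 2 2 2 2 2 2 1 1 1 1 2 2 2 2 1 2 1
217  3 3 4 4141618171416 5 2 2 2 2 3 2 2 2 2 2 2 1 1 2 1 2 2 2 2 2 1 2 2 2 2 1
218  5 4 4 4162322151514 5 2 2 2 3 2 1 2
[... 2090 characters left out ...]
11
245  3101919151516121112131414131215151116161714141217161610101110101110 91112
246  3121917171618171620191713201513171816171416161816141211121112111211101015
247  4161719192217172218191621181715161613141617191716162318131414171312131414
248  4 81111161414152016132218231625162117211516161819202217141621201816171615
249  3 4 4 4 5 8 8 7 7 7 8 9 9141118141418181816232017151625182220181814161620
250  3 3 3 3 3 4 4 3 3 3 4 5 5 6 6 6 7 6 8 8 8 9111114111715181617172120231914
251  3 4 3 3 3 3 3 4 4 3 3 3 3 4 3 4 4 3 4 3 3 3 5 5 5 6 6 7 6 7 7 9 8 8 91012
head [498.51121953  39.61770396 229.        ]
expected D [[296.2015587  233.6540178 ]
 [297.15354704 222.43469234]
 [295.24909154 244.89024009]]
```

The saturation map puts bone D where I laid it: lower end near pixel (295,243), shaft near (296,234). The lamp head is about 6 mm from the board's centre. I'm handing the job in.

```bash
python3 -c "
from workcell import job
print(job.job_done())"
```

```text
the job is handed in; nothing more can be done
None
```

I handed the job in at about 45 s of the 210 s, without a verdict back: the five bones lie on the board, the lamp head is about 6 mm off the board's centre by camera, the pointer stands at the long mark, and I never moved near the carton or jar and passed over the calliper only with the raised lamp; two bones were partly hidden under the lamp head in my last look.

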